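# Stack the turntable brake plates

## Robot

A 7-joint arm with a two-finger parallel gripper is mounted at the origin on the work surface. World frame = base frame: x ahead of the robot, y to its left, z up, the work surface at z = 0. Lengths are in m, angles in rad, forces in N, time in s.
With the tool pointing down it reaches from about 0.425 to 0.875 m from the base axis. Payload 4.7 kg.
Tool frame: the origin (TCP) lies between the finger pads; the fingertips stand 22 mm ahead of it and the grasp point (between the pads) lies 3 mm ahead of it; x points along the fingers, y is the direction in which the jaws open and shut, and the axes are right-handed (so a half turn about x gives the same grasp; the last joint's range is limited). The gripper opens to 85 mm and grips with 20 to 120 N. Pads are 22 mm wide; open, the fingers measure 114 mm over their backs; the gripper's body (76 mm by 85 mm) begins 54 mm behind the grasp point. The pads swing forward as they close: fully open they stand 13 mm farther back than shut.
Start: joints at [-1.154, 0.321, -0.07, 1.45, 0.023, 1.371, -0.057], TCP at [0.255, 0.598, 0.253] pointing down, gripper open.
Joint ranges: [-2.86, 2.86], [-0.3, 2.09], [-1.38, 1.24], [0.06, 2.45], [-1.56, 4.7], [0.09, 2.05], [-2.69, 2.69]. Speed limits (rad/s): [2.57, 2.57, 3.14, 3.14, 3.14, 3.14, 3.14].

## Interface

Orientations are given as a rotation vector (axis times angle).
In Python, from plant import * gives the robot as it stands.
- The arm moves only by the tool play_rows, never from a script. Its argument "deltas" is a list that holds one entry, the list of rows, each a list of 5 numbers: the opening, from 0 (shut) to 1 (fully open), then the shift along the tool's x, y, z in units of 0.04 m (1.0 is 0.04 m), then the turn about the tool's x in units of 0.08 rad (1.0 is 0.08 rad). A call has 1 to 8 rows; each row shifts and turns the commanded pose from where the row before left it, along the tool's axes as they then stand; what a row does not reach is not made up. A row lasts 1/12 s, in which the tool goes at most 41.7 mm and 7.16 degrees, less where a joint would pass 70% of its speed; a pose out of reach is approached as far as the arm can. A call with a number of a shift or a turn outside -1 to 1 is refused whole. A call with a gripper value outside its range is refused whole. The fingers move at their own pace and stop on an object; the grip force is fixed at half the most. Time passes only in rows, so rows that do not move let the fingers close. It gives the time, the measured TCP pose, the force and the opening at its end, in the units of the state.
- state(): the state, without advancing time (a new reading comes with each control period).
- grab_frame(name): name is "side" or "top" or "wrist"; returns a dict with "frame" (384x512x3 uint8, red, green, blue), "vfov" (degrees; the focal length in pixels is half the picture's height over the tangent of half this angle, whatever the lens; pixels are square), "cx", "cy" (the principal point, pixels), "origin" and "rotation" of the camera in the world. Camera axes: x right, y up, looking along -z (the intrinsics and any distortion apply to the point x, -y, -z); pixel columns grow to the right and rows downward; lengths in m; the calibration is good to about 2 mm. A picture is of the moment at which its call begins. There is no depth.
- finish_job(): hands the job in, once; it reports no verdict.
The state is a dict: "time_s": time; "joint_pos": joint angles; "qd": joint speeds; "joint_efforts": joint torques, N m; "tool_pos": TCP position; "eef_rot": TCP orientation; "contact_force": force on the tool from outside, world axes, zero at the start; "wrist_torque": the same for the moment, N m; "finger_gap": finger opening in m.
Only numpy, scipy, OpenCV 4.12 (cv2) and the standard library are available. Lean on these libraries where they do the work, as an engineer would, in place of code of your own. Each camera call takes 0.05 s, during which the arm holds its last target.

## Task

Put the lamp turntable's brake back together: seat the cork-lined disc on the splined hub first, with its tab towards the knob end of the stand, then the plain separator plate on top of it with its tab towards the other end, so that the two tabs point opposite ways. Turn each plate until its teeth find the splines and it drops fully home, flat against what lies under it, with its tab between the two stop pins of its end; let go of both and leave the flux bottle, its cap, the brush and the sponge tray where they are.

Things in the scene. Friction and masses are not known exactly. Their poses are not given: they have to be found in the camera images.
- stand: grey cast brake stand, fixed, 110 mm (x) x 230 mm (y) x 20 mm tall; origin under its centre on the bench, z up. The knob is on its +y end, the -y end is plain. Four steel stop pins, 8 mm thick, tops 36 mm above the bench, stand 47 mm from the hub axis, at 53 degrees to either side of +y and of -y. The splined steel hub stands upright at its centre.
- knob_top (a point): top centre of the round black adjusting knob, 28 mm across, 97 mm from the hub axis towards the stand's +y, 45 mm above the bench
- hub_foot (a point): hub axis at the stand's top face, 20 mm above the bench, axes as the stand's; the disc's underside lies here when home. The post is 28 mm across with four radial splines 10 mm wide reaching 21 mm from the axis. They do not move, but their angle is not given: one points up to 0.5 rad either side of the stand's +y, the others at quarter turns from it.
- hub_shoulder (a point): hub axis at the top of the splines, 50 mm above the bench, axes as the stand's. A plate laid over the nose rests here on the splines, centred with 1 mm play (it may lean a little), and turns easily when its tab is pushed sideways; within about 0.1 rad of a spline's direction it drops down; if it hangs askew halfway, a light press on its rim frees it.
- nose_top (a point): top of the plain nose above the splines, 76 mm above the bench: 28 mm across up to 64 mm, then tapering to 18 mm across at the top
- disc: cork-lined brake disc: dark steel ring 64 mm outside, 45 mm inside, 7 mm thick, cork pads on top; 4 inward teeth 11 mm wide, tips 15 mm from the axis, at 45, 135, 225, 315 degrees from its x; a flat tab 24 mm wide along +x. Origin on the axis at its underside, z up; 0.10 to 0.16 kg. Starts on a fixed round wooden rest 38 mm across, 25 mm tall; its rim overhangs and can be gripped.
- disc_tab (a point): middle of the outer end of the disc's tab, 58 mm from the disc's axis
- separator: plain separator plate: bright steel ring, outline and teeth as the disc, but 5 mm thick, no lining, and a narrow tab 13 mm wide along its +x. Origin on the axis at its underside, z up; 0.07 to 0.12 kg. Starts on another such wooden rest. Home on top of the disc its underside is 27 mm above the bench.
- separator_tab (a point): middle of the outer end of the separator's tab, 58 mm from its axis
- flux_bottle: white flux bottle, 48 mm across, 100 mm tall; bystander; origin under its centre
- sponge_tray: open steel tray with a sponge, 70 x 100 x 22 mm; bystander; origin under its centre
- flux_cap: loose white bottle cap, 28 mm across, 13 mm tall; bystander; origin under its centre
- flux_brush: small flux brush lying flat, some 0.2 m long; bystander; origin under its middle
There are look-alikes about, which are no part of the job. Of the things that look like the separator, the middle-sized one is meant.

How it is judged:
On the way, in this order (a step that is already met when the one before it is completed fails the run):
1. the lined disc is home on the hub, tab towards the knob end (horizontal distance between disc and hub_foot below 0.004 m and z of disc in the frame of hub_foot between -0.002 and 0.003 m and angle between disc's own z axis and vertical below 0.08 rad and y of disc_tab in the frame of stand above 0.038 m), for 0.2 s.
2. the separator is home on the disc, tab towards the plain end (all of step 1 and horizontal distance between separator and hub_foot below 0.004 m and z of separator in the frame of hub_foot between 0.005 and 0.0105 m and angle between separator's own z axis and vertical below 0.08 rad and y of separator_tab in the frame of stand below -0.038 m), for 0.2 s.
At the end, for the whole second after the job is handed in: Both plates at rest, within 4 mm of the hub axis, level within 0.08 rad: disc underside -2 to +3 mm from the stand's top, separator underside 5 to 10.5 mm above it; tab ends more than 38 mm from the hub along the stand, disc's towards the knob (+y), separator's away from it (all of step 2 and linear speed of each of disc, separator below 0.02 m/s); the robot touches nothing.
It fails at once if a bystander is shifted by more than 25 mm (distance of any of flux_bottle, sponge_tray, flux_cap, flux_brush from where it was at the start of the episode above 0.025 m).
It also fails if it takes over 72 s, if anything falls off the work surface, if the arm or the gripper's body presses on something with over 40 N, if the wrist force passes 120 N, or if a joint passes its speed limit or range.

## Working session

There is one attempt and no reset: what is moved stays moved. The work goes in short steps, Python scripts to look and compute and a tool call to move; the robot and the scene stay as the last step left them, time stands still between calls to the robot, and variables do not carry over. Pictures are saved under pics/ and viewed, and the job is handed in when it is done.

Besides the shell and the picture viewer there is one more tool, called after "Request:" as name([rows], argument=value, ...), one row to a line, values as JSON. play_rows: Moves the arm, as the interface text tells. Its arguments: {"type":"object","properties":{"deltas":{"type":"array"}},"required":["deltas"]}

```bash
ls; mkdir -p pics; cat > h.py <<'E'
import numpy as np, cv2, pickle
from plant import *
def snap(n,f):
    d=grab_frame(n); cv2.imwrite('pics/%s.png'%f,d['frame'][:,:,::-1]); pickle.dump(d,open('pics/%s.pkl'%f,'wb')); return d
def load(f): return pickle.load(open('pics/%s.pkl'%f,'rb'))
E
python3 - <<'E'
from h import *
for n in ['top','side','wrist']:
    d=snap(n,n+'0'); print(n,{k:(v if k!='frame' else 0) for k,v in d.items()})
print(state())
E
```

```text
pics
top {'frame': 0, 'vfov': 42.20537994645357, 'cx': 259.38611959008057, 'cy': 186.57029797229413, 'origin': array([0.47577371, 0.02595846, 1.46611157]), 'rotation': array([ 0.02906641, -0.04830594, -1.58913223])}
side {'frame': 0, 'vfov': 47.60535390538712, 'cx': 258.26209370022383, 'cy': 185.8759681140755, 'origin': array([ 0.0116658 , -0.839906  ,  0.83725137]), 'rotation': array([ 0.88854667, -0.26441281, -0.55744765])}
wrist {'frame': 0, 'vfov': 60.091933154492, 'cx': 256.6554527009454, 'cy': 189.3646769771774, 'origin': array([0.17653783, 0.6308917 , 0.37313608]), 'rotation': array([-0.2955312 , -0.19459454,  1.1575808 ])}
{'time_s': 0.15, 'joint_pos': array([-1.15388263,  0.3216326 , -0.07011451,  1.45140083,  0.02260004,
        1.37079513, -0.05690424]), 'qd': array([-0.0002983 , -0.00203666, -0.00035441, -0.00283039, -0.00169818,
       -0.00046745,  0.00242494]), 'joint_efforts': array([ 2.77609097e-04, -4.94094408e+01, -3.82545087e-01, -3.14690709e+01,
        1.32356372e-02,  8.18567409e-03,  1.97618459e-05]), 'tool_pos': array([0.25468166, 0.59761957, 0.25248499]), 'eef_rot': array([ 0.31482138,  1.5478215 , -0.31708479]), 'contact_force': array([ 0.586435  ,  0.37246825, -0.65605231]), 'wrist_torque': array([ 0.00932279, -0.0129592 ,  0.04327532]), 'finger_gap': 0.08506657785960876}
```

View pics/top0.png

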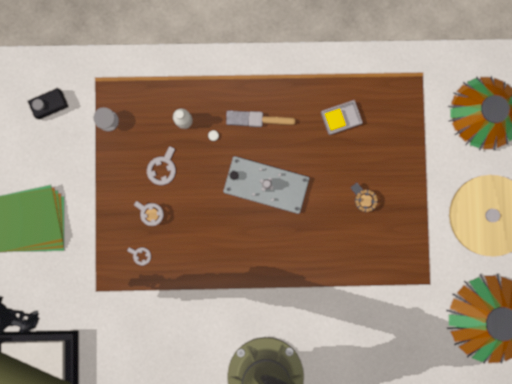

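View pics/side0.png

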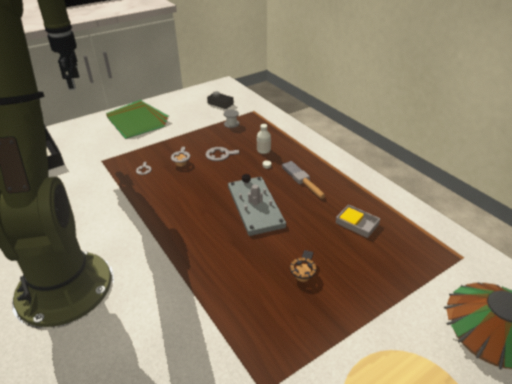

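View pics/wrist0.png

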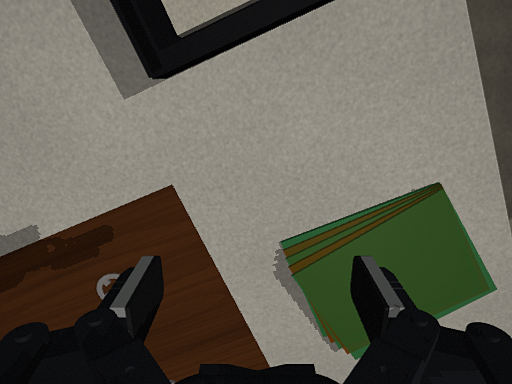

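Three ring look-alikes in the top view: large at (161,170), medium on a wooden rest at (151,214), and small at (141,257). The middle-sized one on the rest at (151,214) fits. The disc is at (366,200), and the stand is centred near (267,184) with its knob at (234,174). I'll enlarge to confirm.

```bash
cat >> h.py <<'E'
from scipy.spatial.transform import Rotation as R
def ray(d,u,v):
    f=192/np.tan(np.radians(d['vfov'])/2)
    c=np.array([(u-d['cx'])/f,-(v-d['cy'])/f,-1.0])
    return R.from_rotvec(d['rotation']).apply(c)
def onz(d,u,v,z):
    r=ray(d,u,v); o=d['origin']; return o+r*(z-o[2])/r[2]
def proj(d,p):
    f=192/np.tan(np.radians(d['vfov'])/2)
    c=R.from_rotvec(d['rotation']).inv().apply(np.asarray(p)-d['origin'])
    return np.array([d['cx']+f*c[0]/-c[2], d['cy']-f*c[1]/-c[2]])
E
python3 - <<'E'
from h import *
d=load('top0');im=d['frame'][:,:,::-1]
a=cv2.resize(im[135:275,110:195],None,fx=5,fy=5,interpolation=cv2.INTER_CUBIC)[:600]
cv2.imwrite('pics/c1.png',a)
b=cv2.resize(im[140:225,220:385],None,fx=4.8,fy=4.8,interpolation=cv2.INTER_CUBIC)
cv2.imwrite('pics/c2.png',b)
for n,u,v,z in [('knob',234,174,.045),('nose',267,184,.076),('disc',366,201,.032),('sep',151.5,214.5,.03),('dtab',357,188,.03),('stab',137,206,.03),('big',161,170,0.005),('bottle',182,118,.1),('cap',213,135,.013)]:
    print(n,onz(d,u,v,z))
E
```

```text
knob [0.58283968 0.0798915  0.045     ]
nose [ 0.55077705 -0.01312319  0.076     ]
disc [ 0.49871626 -0.29946562  0.032     ]
sep [0.47155602 0.31940838 0.03      ]
dtab [ 0.53687166 -0.27490045  0.03      ]
stab [0.49676208 0.36080237 0.03      ]
big [0.6015196  0.29558403 0.005     ]
bottle [0.73639332 0.21883003 0.1       ]
cap [0.7011491  0.14083281 0.013     ]
```

View pics/c1.png

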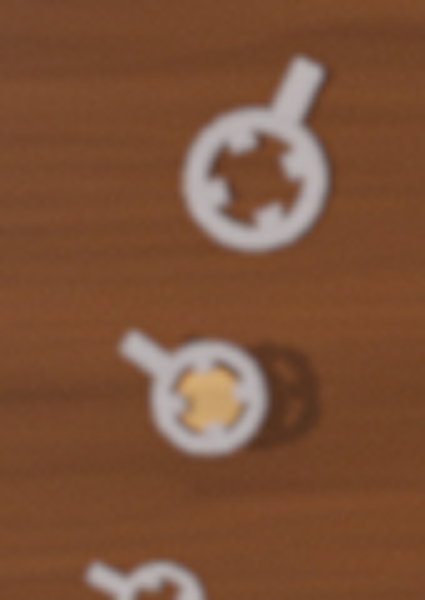

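View pics/c2.png

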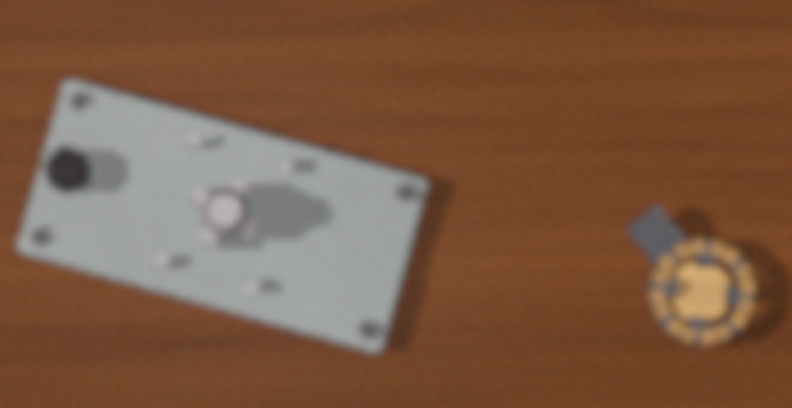

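The middle-sized ring is confirmed: the large one lies bare on the bench above it, the small one below it, and only (151,214) sits on a rest. Next I'll work out the tool axes and where to place the wrist view over the hub.

```bash
cat >> h.py <<'E'
def info():
    s=state(); T=R.from_rotvec(s['eef_rot']).as_matrix()
    print('t',round(s['time_s'],2),'tcp',s['tool_pos'].round(4),'yaw(tooly) deg',np.degrees(np.arctan2(T[1,1],T[0,1])).round(2),'gap',round(s['finger_gap'],4),'F',s['contact_force'].round(1),'q',s['joint_pos'].round(2), 'xaxis',T[:,0].round(3))
    return s,T
def wrap(a): return (a+180)%360-180
def plan(target,yaw=None,n=None,allow180=True):
    """rows dict: pure turn count then shift in new tool axes"""
    s,T=info()
    y0=np.degrees(np.arctan2(T[1,1],T[0,1]))
    dy=0 if yaw is None else wrap(yaw-y0)
    if allow180 and abs(dy)>90: dy=wrap(dy+180)
    # sense: turn about tool x (down) positive => world yaw negative
    turn=-np.radians(dy)
    T2=T@R.from_rotvec([turn,0,0]).as_matrix()
    d=T2.T@(np.asarray(target)-s['tool_pos'])/0.04
    print('turn deg world',dy.__round__(2),'=> units',round(turn/0.08,2),'; shift in axes after turn, units',d.round(2),'; shift in present axes',(T.T@(np.asarray(target)-s['tool_pos'])/0.04).round(2))
E
python3 - <<'E'
from h import *
s,T=info(); print(T.round(3))
d=load('wrist0'); print('cam in tool',T.T@(d['origin']-s['tool_pos'])); C=R.from_rotvec(d['rotation']).as_matrix(); print('view dir in tool',T.T@(-C[:,2]),'right',T.T@C[:,0])
plan([0.53,-0.013,0.25])
E
```

```text
t 0.15 tcp [0.2547 0.5976 0.2525] yaw(tooly) deg 66.92 gap 0.0851 F [ 0.6  0.4 -0.7] q [-1.15  0.32 -0.07  1.45  0.02  1.37 -0.06] xaxis [-0.    -0.001 -1.   ]
[[-0.     0.392  0.92 ]
 [-0.001  0.92  -0.392]
 [-1.    -0.001  0.   ]]
cam in tool [-0.12065751 -0.00019439 -0.08492295]
view dir in tool [0.9447022  0.00096174 0.32792808] right [-7.24505530e-04  9.99999380e-01 -8.45601788e-04]
t 0.15 tcp [0.2547 0.5976 0.2525] yaw(tooly) deg 66.92 gap 0.0851 F [ 0.6  0.4 -0.7] q [-1.15  0.32 -0.07  1.45  0.02  1.37 -0.06] xaxis [-0.    -0.001 -1.   ]
turn deg world 0 => units -0.0 ; shift in axes after turn, units [  0.08 -11.35  12.32] ; shift in present axes [  0.08 -11.35  12.32]
```

Request:
play_rows([
  [[1, 0, -0.5, 0.85, 0], [1, 0, -0.5, 0.85, 0], [1, 0, -0.5, 0.85, 0], [1, 0, -0.5, 0.85, 0], [1, 0, -0.5, 0.85, 0], [1, 0, -0.5, 0.85, 0], [1, 0, -0.5, 0.85, 0], [1, 0, -0.5, 0.85, 0]],
])

```text
time_s: 0.82
tool_pos: [0.443, 0.3423, 0.2532]
eef_rot: [0.316, 1.548, -0.316]
contact_force: [0.7, 0.3, 0.7]
finger_gap: 0.0852
```

Request:
play_rows([
  [[1, 0, -0.3, 0.4, 0], [1, 0, 0, 0, 0], [1, 0, 0, 0, 0]],
])

```text
time_s: 1.07
tool_pos: [0.4531, 0.3254, 0.2532]
eef_rot: [0.319, 1.547, -0.319]
contact_force: [-0.3, 0.4, 0.4]
finger_gap: 0.0854
```

```bash
python3 - <<'E'
from h import *
info(); d=snap('wrist','w1')
print(proj(d,[.4716,.3194,.03]))
E
```

```text
t 1.07 tcp [0.4531 0.3254 0.2532] yaw(tooly) deg 66.72 gap 0.0854 F [-0.3  0.4  0.4] q [-0.79  0.12  0.13  1.69 -0.02  1.33  0.51] xaxis [-0.  0. -1.]
[258.03292622 176.26891085]
```

View pics/w1.png

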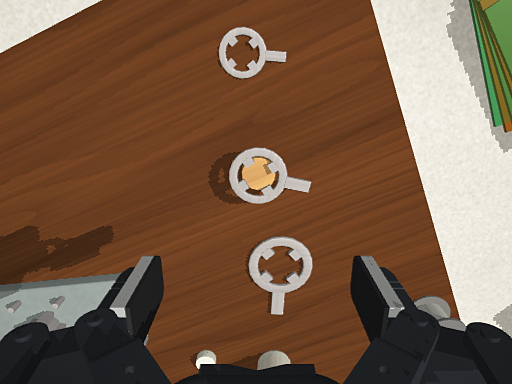

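The picture shows the separator at (258,175) with its tab end at (310,186). The large ring is at (280,265) and the small one at (242,53). I'll fit the ring on the plane at z = 0.030.

```bash
cat >> h.py <<'E'
def fitplate(d,mask,z,c0,rout=0.032,band=0.006):
    """outer boundary circle fit on plane z; returns centre, radius, tab angle"""
    cs,_=cv2.findContours(mask.astype(np.uint8),cv2.RETR_EXTERNAL,cv2.CHAIN_APPROX_NONE)
    P=np.array([onz(d,p[0][0],p[0][1],z)[:2] for c in cs for p in c])
    c=np.array(c0[:2],float)
    for i in range(15):
        r=np.linalg.norm(P-c,axis=1); k=abs(r-rout)<(band if i>4 else 2*band)
        Q=P[k]; A=np.c_[2*Q,np.ones(len(Q))]; b=(Q**2).sum(1); x=np.linalg.lstsq(A,b,rcond=None)[0]; c=x[:2]
    rad=np.sqrt(x[2]+c@c)
    ys,xs=np.nonzero(mask); W=np.array([onz(d,u,v,z)[:2] for u,v in zip(xs,ys)])-c
    r=np.linalg.norm(W,axis=1); k=(r>.040)&(r<.060); t=W[k].mean(0) if k.any() else [0,0]
    return c,rad,np.degrees(np.arctan2(t[1],t[0])),k.sum(), r[k].max() if k.any() else 0
E
python3 - <<'E'
from h import *
d=load('w1'); f=d['frame'].astype(int)
hsv=cv2.cvtColor(d['frame'],cv2.COLOR_RGB2HSV)
m=(hsv[:,:,1]<60)&(hsv[:,:,2]>110); w=np.zeros_like(m); w[135:215,215:325]=1; m&=w
n,l,st,_=cv2.connectedComponentsWithStats(m.astype(np.uint8)); i=1+st[1:,4].argmax(); m=l==i
print(st[i]); print(fitplate(d,m,.030,[.4716,.3194]))
E
```

```text
[ 229  147   82   57 1856]
(array([0.47149198, 0.31987562]), np.float64(0.031412903999698975), np.float64(54.567654670473665), np.int64(187), np.float64(0.0571974978963512))
```

```bash
cat >> h.py <<'E'
def rows(target,yaw,n,g=1,allow180=True,dyw=None):
    """n rows straight in world with even turning; prints rounded numbers"""
    s,T=info(); p=s['tool_pos'].copy(); y0=np.degrees(np.arctan2(T[1,1],T[0,1]))
    dy=wrap(yaw-y0)
    if allow180 and abs(dy)>90: dy=wrap(dy+180)
    if dyw is not None: dy=dyw
    dt=round(-np.radians(dy)/0.08/n,2); p0=p.copy(); out=[]
    for i in range(n):
        goal=p0+(np.asarray(target)-p0)*(i+1)/n
        v=(T.T@(goal-p)/0.04).round(2); p=p+T@v*0.04; T=T@R.from_rotvec([dt*.08,0,0]).as_matrix()
        out.append([g,*[float(x) for x in v],dt])
    print('dyaw',round(dy,2))
    for i in range(0,n,8): print(out[i:i+8])
E
python3 - <<'E'
from h import *
rows([.53,-.013,.25],0,16)
E
```

```text
t 1.12 tcp [0.4519 0.3272 0.2532] yaw(tooly) deg 66.91 gap 0.0857 F [-0.1  0.2  0.2] q [-0.79  0.12  0.13  1.69 -0.02  1.33  0.51] xaxis [-0.001  0.001 -1.   ]
dyaw -66.91
[[1, 0.0, -0.44, 0.32, np.float64(0.91)], [1, 0.01, -0.42, 0.35, np.float64(0.91)], [1, 0.0, -0.39, 0.38, np.float64(0.91)], [1, 0.01, -0.36, 0.41, np.float64(0.91)], [1, 0.0, -0.33, 0.44, np.float64(0.91)], [1, 0.01, -0.3, 0.45, np.float64(0.91)], [1, 0.0, -0.26, 0.48, np.float64(0.91)], [1, 0.01, -0.23, 0.49, np.float64(0.91)]]
[[1, 0.0, -0.19, 0.51, np.float64(0.91)], [1, 0.01, -0.15, 0.53, np.float64(0.91)], [1, 0.0, -0.12, 0.53, np.float64(0.91)], [1, 0.0, -0.08, 0.54, np.float64(0.91)], [1, 0.01, -0.03, 0.54, np.float64(0.91)], [1, 0.0, -0.0, 0.55, np.float64(0.91)], [1, 0.01, 0.04, 0.54, np.float64(0.91)], [1, 0.0, 0.08, 0.54, np.float64(0.91)]]
```

Request:
play_rows([
  [[1, 0, -0.4, 0.35, 0.9], [1, 0, -0.4, 0.35, 0.9], [1, 0, -0.35, 0.35, 0.9], [1, 0, -0.35, 0.4, 0.9], [1, 0, -0.3, 0.4, 0.9], [1, 0, -0.25, 0.4, 0.9], [1, 0, -0.25, 0.45, 0.9], [1, 0, -0.2, 0.45, 0.9]],
])

```text
time_s: 1.78
tool_pos: [0.4918, 0.1706, 0.2532]
eef_rot: [0.763, 1.433, -0.763]
contact_force: [0.6, 0.6, -0.0]
finger_gap: 0.0852
```

Request:
play_rows([
  [[1, 0, -0.15, 0.5, 0.9], [1, 0, -0.1, 0.5, 0.9], [1, 0, -0.05, 0.5, 0.9], [1, 0, 0, 0.5, 0.9], [1, 0, 0, 0.5, 0.9], [1, 0, 0.05, 0.5, 0.9], [1, 0, 0.1, 0.5, 0.9], [1, 0, 0.1, 0.5, 0.9]],
])

```text
time_s: 2.45
tool_pos: [0.5451, 0.0175, 0.2531]
eef_rot: [1.197, 1.218, -1.197]
contact_force: [0.3, 0.0, -0.3]
finger_gap: 0.0853
```

```bash
python3 - <<'E'
from h import *
plan([.551,.012,.25],0)
E
```

```text
t 2.45 tcp [0.5451 0.0175 0.2531] yaw(tooly) deg 0.96 gap 0.0853 F [ 0.3  0.  -0.3] q [-0.49  0.1   0.44  1.73 -0.04  1.33 -0.02] xaxis [-0.     0.001 -1.   ]
turn deg world -0.96 => units 0.21 ; shift in axes after turn, units [0.08 0.15 0.14] ; shift in present axes [0.08 0.15 0.14]
```

Request:
play_rows([
  [[1, 0, 0.15, 0, 0], [1, 0, 0, 0, 0], [1, 0, 0, 0, 0]],
])

```text
time_s: 2.7
tool_pos: [0.5507, 0.0183, 0.253]
eef_rot: [1.195, 1.22, -1.194]
contact_force: [0.0, 0.4, 0.6]
finger_gap: 0.0855
```

```bash
python3 - <<'E'
from h import *
info(); d=snap('wrist','w2'); print(proj(d,[.5508,-.0131,.076]))
f=d['frame'][:,:,::-1]; u,v=proj(d,[.5508,-.0131,.05]).astype(int)
cv2.imwrite('pics/w2c.png',cv2.resize(f[max(0,v-75):v+75,u-100:u+100],None,fx=4,fy=4,interpolation=cv2.INTER_CUBIC)); print('crop origin',u-100,max(0,v-75))
E
```

```text
t 2.7 tcp [0.5507 0.0183 0.253 ] yaw(tooly) deg 1.15 gap 0.0855 F [0.  0.4 0.6] q [-0.49  0.11  0.44  1.72 -0.05  1.33 -0.02] xaxis [-0.001  0.001 -1.   ]
[256.29988303 202.27697831]
crop origin 156 118
```

View pics/w2.png

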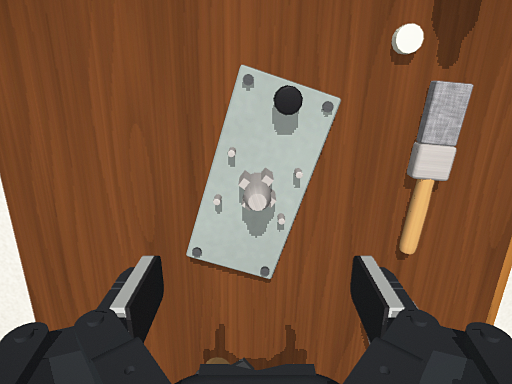

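View pics/w2c.png

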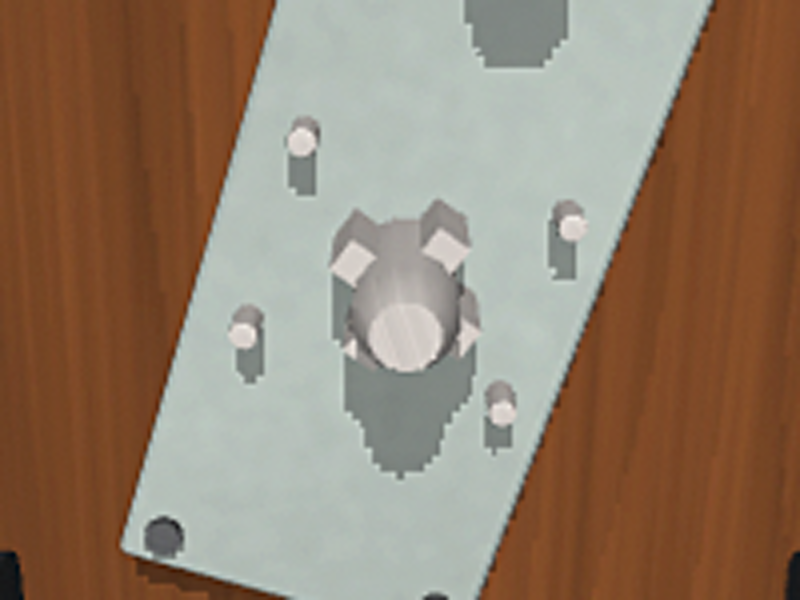

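The picture shows the hub nose at (257,202), the knob at (288,100), and four pin tops. Two spline tops show fully in the crop, at (353,263) and (446,249).

```bash
python3 - <<'E'
from h import *
d=load('w2'); q=lambda u,v,z: onz(d,156+(u+.5)/4-.5,118+(v+.5)/4-.5,z)[:2]
pins=np.array([q(302,141,.036),q(573,228,.036),q(243,334,.036),q(502,411,.036)])
c=pins.mean(0); yv=(pins[0]+pins[1]-pins[2]-pins[3])/2; ya=np.degrees(np.arctan2(yv[1],yv[0]))
kn=onz(d,288,100,.045)[:2]; no=q(406,337,.076)
print('pins centre',c,'r',np.linalg.norm(pins-c,axis=1),'y dir',ya); print('nose',no,'knob',kn,'dir',np.degrees(np.arctan2(*(kn-c)[::-1])),np.linalg.norm(kn-c))
for u,v in [(353,263),(446,249)]:
    for cc in (c,no):
        w=q(u,v,.05)-cc; print(np.linalg.norm(w),np.degrees(np.arctan2(w[1],w[0]))-ya)
    # edge-line directions of the spline top squares
for (a,b) in [((331,265),(347,240)),((352,283),(376,259)),((424,246),(445,230)),((446,272),(469,246)),((424,246),(446,272)),((445,230),(469,246)),((331,265),(352,283)),((347,240),(376,259))]:
    w=q(*b,.05)-q(*a,.05); print((np.degrees(np.arctan2(w[1],w[0]))-ya)%90)
E
```

```text
pins centre [ 0.55153906 -0.01210102] r [0.04688457 0.04680446 0.04683378 0.04661362] y dir 73.04236777535102
nose [ 0.55158478 -0.01266911] knob [0.57925478 0.08061895] dir 73.35762086890362 0.09677372976713175
0.01663356612859032 72.50815056400536
0.01699838730874829 71.01613093628335
0.01693747215016707 -19.259592191061905
0.017372779211777503 -18.03085184780469
76.09227840680202
64.34975800707451
56.83326305837398
68.48705977887026
57.28004064856866
73.5468084098832
65.65531544289831
73.49871620392437
```

```bash
python3 - <<'E'
from h import *
d=load('w2'); f=d['frame']; g=f[:,:,0].astype(int); hsv=cv2.cvtColor(f,cv2.COLOR_RGB2HSV)
sub=f[165:215,232:282]; 
c=np.array([.55153,-.0123])
m=np.zeros(g.shape,bool); m[165:205,232:282]=1; m&=(f.min(2)>195)&(f[:,:,0]>=f[:,:,1])
n,l,st,ce=cv2.connectedComponentsWithStats(m.astype(np.uint8))
for i in range(1,n):
    if st[i,4]<6: continue
    w=onz(d,*ce[i],.05)[:2]-c; 
    ys,xs=np.nonzero(l==i); rect=cv2.minAreaRect(np.float32([onz(d,u,v,.05)[:2]*1000 for u,v in zip(xs,ys)]))
    print(st[i],ce[i].round(1),np.linalg.norm(w).round(4),np.degrees(np.arctan2(w[1],w[0])).round(1),rect)
E
```

```text
[262 176  11  10  57] [267.1 180. ] 0.017 53.8 ((561.4496459960938, 1.3012866973876953), (6.71238899230957, 9.047221183776855), 51.351654052734375)
[239 179  10  10  57] [243.5 183.2] 0.0172 145.2 ((537.4398803710938, -2.480626106262207), (9.23324203491211, 6.430160045623779), 55.05735778808594)
[253 194  13  11 107] [259.5 199.1] 0.0078 -69.2 ((553.7622680664062, -19.51494789123535), (12.541081428527832, 11.138447761535645), 1.1938142776489258)
[249 197   6   8  32] [250.8 201.2] 0.0117 -122.5 ((545.9215087890625, -21.337112426757812), (5.23978328704834, 7.821260452270508), 1.1930463314056396)
[271 199   5   6  19] [272.5 201.5] 0.019 -30.5 ((567.3798217773438, -22.003246307373047), (5.483006954193115, 3.8440101146698), 48.70807647705078)
```

Spline direction is about 54.4° world, the hub is at (0.5515, -0.0123), and stand +y points along 73.1°. Next I'll look at the disc.

```bash
python3 - <<'E'
from h import *
rows([.512,-.282,.25],-38,11)
E
```

```text
t 2.75 tcp [0.5505 0.0184 0.253 ] yaw(tooly) deg 1.17 gap 0.0856 F [0.7 0.9 0.1] q [-0.49  0.11  0.44  1.72 -0.05  1.33 -0.02] xaxis [-0.001  0.001 -1.   ]
dyaw -39.17
[[1, 0.01, -0.1, 0.68, np.float64(0.78)], [1, 0.0, -0.06, 0.69, np.float64(0.78)], [1, 0.01, -0.02, 0.68, np.float64(0.78)], [1, 0.01, 0.03, 0.69, np.float64(0.78)], [1, 0.0, 0.07, 0.69, np.float64(0.78)], [1, 0.01, 0.11, 0.68, np.float64(0.78)], [1, 0.0, 0.16, 0.67, np.float64(0.78)], [1, 0.01, 0.19, 0.66, np.float64(0.78)]]
[[1, 0.01, 0.24, 0.64, np.float64(0.78)], [1, 0.0, 0.28, 0.63, np.float64(0.78)], [1, 0.01, 0.31, 0.61, np.float64(0.78)]]
```

Request:
play_rows([
  [[1, 0, -0.1, 0.7, 0.8], [1, 0, -0.05, 0.7, 0.8], [1, 0, 0, 0.7, 0.8], [1, 0, 0.05, 0.7, 0.8], [1, 0, 0.05, 0.7, 0.8], [1, 0, 0.1, 0.7, 0.8], [1, 0, 0.15, 0.65, 0.8], [1, 0, 0.2, 0.65, 0.8]],
])

```text
time_s: 3.42
tool_pos: [0.5213, -0.2039, 0.2534]
eef_rot: [1.565, 0.934, -1.563]
contact_force: [1.1, -0.3, 0.6]
finger_gap: 0.0856
```

Request:
play_rows([
  [[1, 0, 0.25, 0.65, 0.8], [1, 0, 0.3, 0.6, 0.8], [1, 0, 0.3, 0.6, 0.6], [1, 0, 0, 0, 0], [1, 0, 0, 0, 0]],
])

```text
time_s: 3.83
tool_pos: [0.5105, -0.2858, 0.2532]
eef_rot: [1.685, 0.813, -1.685]
contact_force: [0.3, -0.1, -0.1]
finger_gap: 0.0853
```

```bash
python3 - <<'E'
from h import *
info(); d=snap('wrist','w3'); print(proj(d,[.4987,-.2995,.032]))
E
```

```text
t 3.83 tcp [ 0.5105 -0.2858  0.2532] yaw(tooly) deg -38.52 gap 0.0853 F [ 0.3 -0.1 -0.1] q [-0.16  0.21  0.72  1.64 -0.15  1.34 -0.08] xaxis [-0.  0. -1.]
[256.23636449 175.56345344]
```

View pics/w3.png

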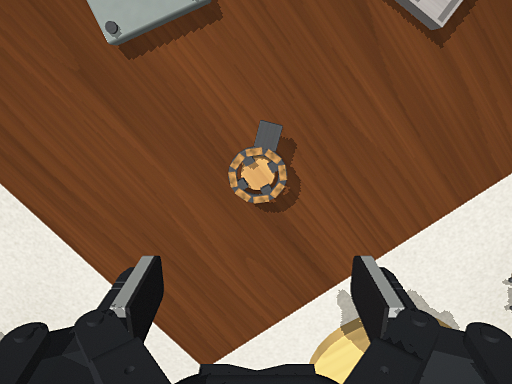

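The lined disc is at (258,175), with its dark tab ending at (270,122). Next I'll fit it.

```bash
python3 - <<'E'
from h import *
d=load('w3'); f=d['frame']; hsv=cv2.cvtColor(f,cv2.COLOR_RGB2HSV)
for u,v in [(268,135),(233,180),(245,198),(282,165),(258,204),(300,190),(220,150)]: print(u,v,hsv[v,u],f[v,u])
m=((hsv[:,:,1]<90)&(hsv[:,:,2]>50))|(hsv[:,:,2]>140); w=np.zeros_like(m); w[112:215,215:300]=1; m&=w
m=cv2.morphologyEx(m.astype(np.uint8),cv2.MORPH_CLOSE,np.ones((3,3)))
n,l,st,_=cv2.connectedComponentsWithStats(m); i=1+st[1:,4].argmax(); m=l==i
print(st[i]); print(fitplate(d,m,.032,[.4987,-.2995]))
v=f.copy(); v[m]=[0,255,0]; cv2.imwrite('pics/w3m.png',cv2.resize(v[105:220,200:315,::-1],None,fx=5,fy=5))
E
```

```text
268 135 [75  6 89] [87 89 88]
233 180 [ 17 142 158] [158 119  70]
245 198 [ 17 148 183] [183 137  77]
282 165 [ 16 154 171] [171 124  68]
258 204 [ 11 179  67] [67 38 20]
300 190 [ 11 172  74] [74 42 24]
220 150 [ 12 178 109] [109  63  33]
[ 228  120   59   83 3054]
(array([ 0.50051415, -0.2991069 ]), np.float64(0.03154562182534581), np.float64(37.2441185154794), np.int64(407), np.float64(0.05775000780647964))
```

View pics/w3m.png

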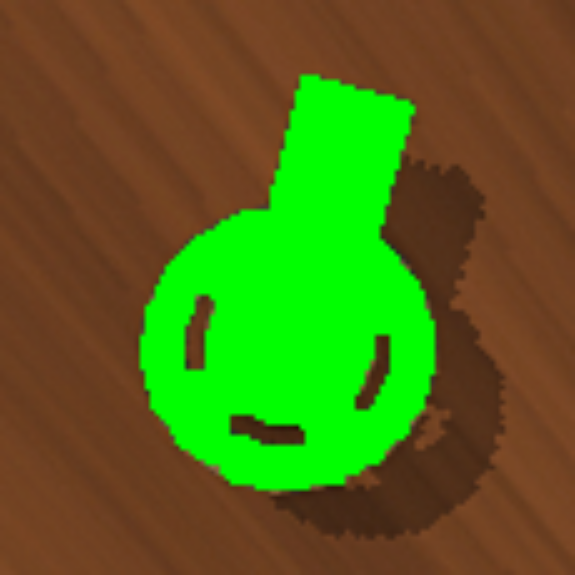

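```bash
python3 - <<'E'
from h import *
plan([.5005,-.2991,.035],-34.1)
E
```

```text
t 3.88 tcp [ 0.5112 -0.2842  0.253 ] yaw(tooly) deg -38.38 gap 0.0852 F [0.9 0.5 0.3] q [-0.16  0.21  0.72  1.64 -0.15  1.34 -0.08] xaxis [-0.     0.001 -1.   ]
turn deg world 4.28 => units -0.93 ; shift in axes after turn, units [ 5.45 -0.01  0.46] ; shift in present axes [5.45 0.03 0.46]
```

Request:
play_rows([
  [[1, 0.6, 0, 0.45, -0.95], [1, 0.9, 0, 0, 0], [1, 0.9, 0, 0, 0], [1, 0.9, 0, 0, 0], [1, 0.7, 0, 0, 0], [1, 0, 0, 0, 0], [1, 0, 0, 0, 0]],
])

```text
time_s: 4.47
tool_pos: [0.4996, -0.2972, 0.0923]
eef_rot: [1.63, 0.871, -1.633]
contact_force: [0.3, 0.2, -0.7]
finger_gap: 0.0855
```

```bash
python3 - <<'E'
from h import *
plan([.5005,-.2991,.035],-34.1)
d=snap('wrist','w4')
E
```

```text
t 4.47 tcp [ 0.4996 -0.2972  0.0923] yaw(tooly) deg -33.95 gap 0.0855 F [ 0.3  0.2 -0.7] q [-0.08  0.37  0.68  1.82 -0.26  1.05  0.11] xaxis [-0.003  0.002 -1.   ]
turn deg world -0.15 => units 0.03 ; shift in axes after turn, units [1.43 0.05 0.03] ; shift in present axes [1.43 0.05 0.03]
```

View pics/w4.png

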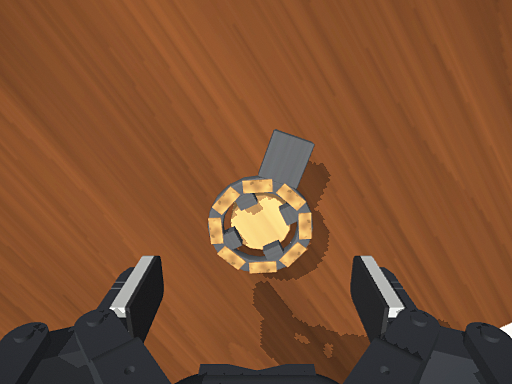

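```bash
python3 - <<'E'
from h import *
d=load('w4'); f=d['frame']; hsv=cv2.cvtColor(f,cv2.COLOR_RGB2HSV)
m=((hsv[:,:,1]<90)&(hsv[:,:,2]>40))|(hsv[:,:,2]>160); w=np.zeros_like(m); w[112:285,195:330]=1; m&=w
m=cv2.morphologyEx(m.astype(np.uint8),cv2.MORPH_CLOSE,np.ones((5,5)))
n,l,st,_=cv2.connectedComponentsWithStats(m); i=1+st[1:,4].argmax(); m=l==i
print(st[i]); print(fitplate(d,m,.032,[.5,-.299]))
E
```

```text
[ 208  112  107  162 9814]
(array([ 0.5002952 , -0.29920195]), np.float64(0.03190415361701235), np.float64(39.07920923433149), np.int64(1493), np.float64(0.05964508103626854))
```

Request:
play_rows([
  [[1, 0.6, 0.05, 0.03, 0], [1, 0.6, 0, 0, 0], [1, 0.22, 0, 0, 0], [1, 0, 0, 0, 0], [0, 0, 0, 0, 0], [0, 0, 0, 0, 0], [0, 0, 0, 0, 0], [0, 0, 0, 0, 0]],
])

```text
time_s: 5.18
tool_pos: [0.5022, -0.3028, 0.0392]
eef_rot: [1.635, 0.863, -1.629]
contact_force: [0.6, 1.8, 6.8]
finger_gap: 0.0604
```

```bash
python3 - <<'E'
from h import *
info()
d=snap('wrist','w5')
E
```

```text
t 5.18 tcp [ 0.5022 -0.3028  0.0392] yaw(tooly) deg -34.15 gap 0.0604 F [0.6 1.8 6.8] q [-0.04  0.44  0.65  1.85 -0.33  0.95  0.16] xaxis [ 0.004 -0.001 -1.   ]
```

View pics/w5.png

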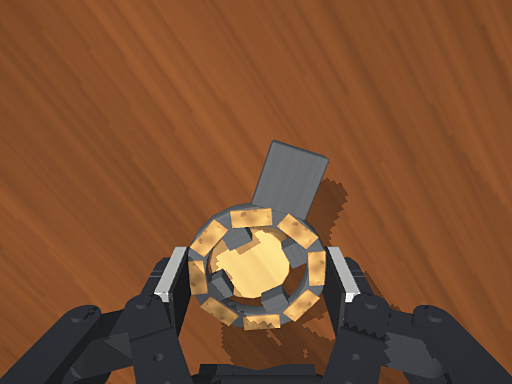

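The disc is between the pads, centred at about (257,267), but the gap reads 60 mm. I'll hold to let it settle.

Request:
play_rows([
  [[0, 0, 0, 0, 0], [0, 0, 0, 0, 0], [0, 0, 0, 0, 0]],
])

```text
time_s: 5.48
tool_pos: [0.5022, -0.3027, 0.0392]
eef_rot: [1.635, 0.863, -1.63]
contact_force: [-0.9, 0.6, 6.4]
finger_gap: 0.0602
```

```bash
python3 - <<'E'
from h import *
s,T=info()
d=snap('wrist','w6'); e=snap('side','s6')
u,v=proj(e,s['tool_pos']).astype(int)
cv2.imwrite('pics/s6c.png',cv2.resize(e['frame'][v-50:v+50,u-60:u+60,::-1],None,fx=6,fy=6,interpolation=cv2.INTER_CUBIC))
E
```

```text
t 5.48 tcp [ 0.5022 -0.3027  0.0392] yaw(tooly) deg -34.15 gap 0.0602 F [-0.9  0.6  6.4] q [-0.04  0.44  0.65  1.85 -0.33  0.95  0.16] xaxis [ 0.004 -0.001 -1.   ]
```

View pics/w6.png

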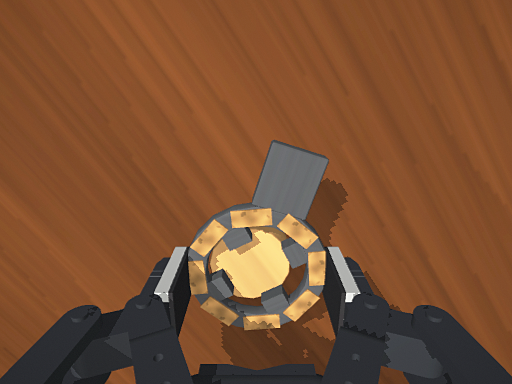

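View pics/s6c.png

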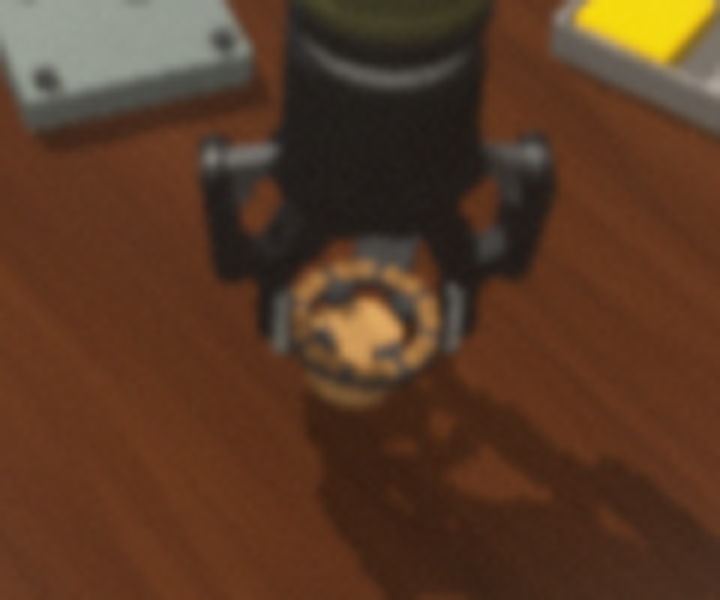

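The disc is gripped at left and right, at about (189,270) and (326,270). The upward offset comes from the pads swinging forward and pressing the disc onto its rest. I'll lift.

Request:
play_rows([
  [[0, -0.3, 0, 0, 0], [0, -0.6, 0, 0, 0], [0, -0.9, 0, 0, 0], [0, -0.9, 0, 0, 0], [0, 0, 0, 0, 0], [0, 0, 0, 0, 0]],
])

```text
time_s: 6.08
tool_pos: [0.5022, -0.3031, 0.1483]
eef_rot: [1.636, 0.86, -1.627]
contact_force: [0.4, 0.4, -2.1]
finger_gap: 0.0602
```

```bash
python3 - <<'E'
from h import *
s,T=info()
d=snap('wrist','w7'); e=snap('side','s7')
u,v=proj(e,s['tool_pos']).astype(int)
cv2.imwrite('pics/s7c.png',cv2.resize(e['frame'][v-50:v+50,u-60:u+60,::-1],None,fx=6,fy=6,interpolation=cv2.INTER_CUBIC))
E
```

```text
t 6.08 tcp [ 0.5022 -0.3031  0.1483] yaw(tooly) deg -34.16 gap 0.0602 F [ 0.4  0.4 -2.1] q [-0.1   0.3   0.71  1.77 -0.22  1.14  0.08] xaxis [ 0.007 -0.002 -1.   ]
```

View pics/w7.png

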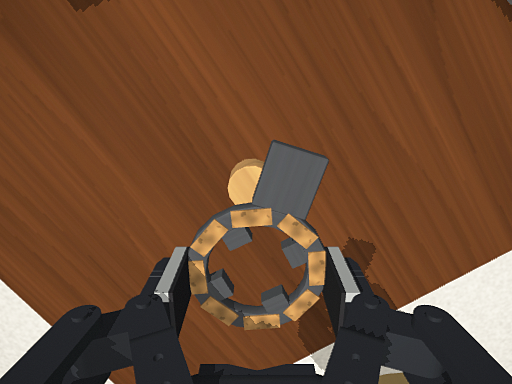

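View pics/s7c.png

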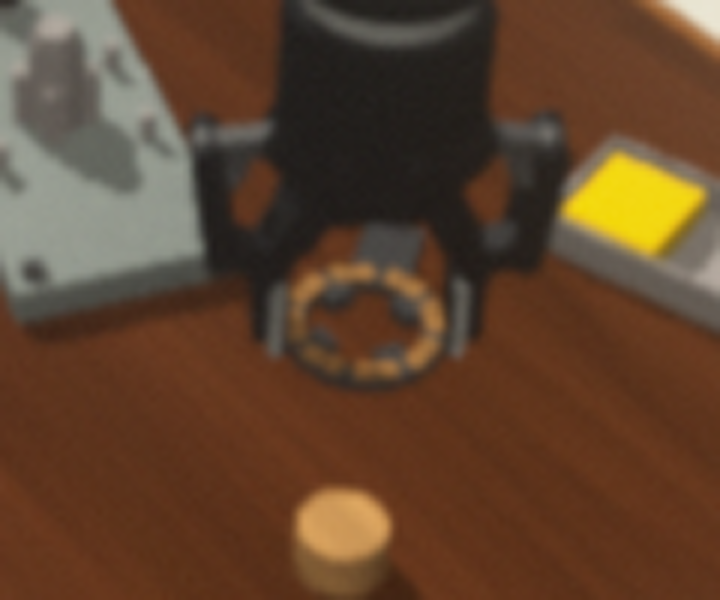

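The disc is lifted clear of its rest and held level at (257,267). Next is the in-hand offset.

```bash
cat >> h.py <<'E'
def hand(f,z,box,s=None,vmin=40,c0=None,cork=True):
    d=load(f); im=d['frame']; hsv=cv2.cvtColor(im,cv2.COLOR_RGB2HSV)
    m=(hsv[:,:,1]<70)&(hsv[:,:,2]>vmin)
    if cork: m|=((hsv[:,:,2]>150)&(hsv[:,:,0]>=14))
    w=np.zeros_like(m); w[box[1]:box[3],box[0]:box[2]]=1; m&=w
    m=cv2.morphologyEx(m.astype(np.uint8),cv2.MORPH_CLOSE,np.ones((5,5)))
    n,l,st,_=cv2.connectedComponentsWithStats(m); i=1+st[1:,4].argmax(); m=l==i
    v=im.copy(); v[m]=[0,255,0]; cv2.imwrite('pics/%sm.png'%f,v[:,:,::-1])
    return fitplate(d,m,z,c0)
E
python3 - <<'E'
from h import *
s,T=info(); z=s['tool_pos'][2]-.0072
for b in [(190,130,325,335)]:
    c,rad,a,n,rm=hand('w7',z,b,c0=s['tool_pos'][:2])
    print(c,rad,a,rm,'tool offset mm',(T.T@(np.r_[c,z]-s['tool_pos'])*1000).round(1))
d=load('w7'); t=np.mean([onz(d,u,v,z) for u,v in [(274,141),(328,158)]],axis=0)[:2]-c; print(np.degrees(np.arctan2(t[1],t[0])),np.linalg.norm(t))
E
```

```text
t 6.18 tcp [ 0.5002 -0.3015  0.1447] yaw(tooly) deg -34.14 gap 0.0606 F [-0.4 -0.  -0.7] q [-0.1   0.31  0.71  1.77 -0.22  1.14  0.08] xaxis [ 0.     0.001 -1.   ]
[ 0.50383238 -0.30240495] 0.031770208524717757 44.569859620434194 0.05852952691196105 tool offset mm [ 7.2  3.5 -1.3]
38.71240938813365 0.056799209980094904
```

View pics/w7m.png

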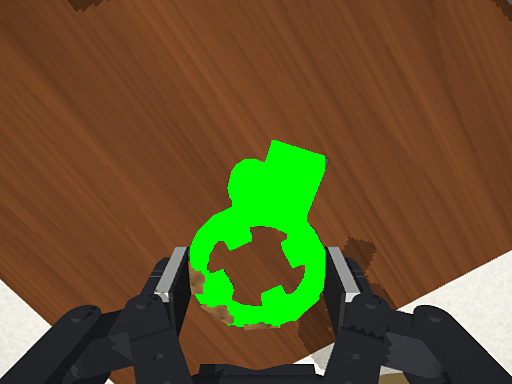

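```bash
python3 - <<'E'
from h import *
rows([.5515,-.0123,.15],-18,10,g=0)
E
```

```text
t 6.18 tcp [ 0.5002 -0.3015  0.1447] yaw(tooly) deg -34.14 gap 0.0606 F [-0.4 -0.  -0.7] q [-0.1   0.31  0.71  1.77 -0.22  1.14  0.08] xaxis [ 0.     0.001 -1.   ]
dyaw 16.14
[[0, -0.01, -0.3, -0.67, np.float64(-0.35)], [0, -0.02, -0.28, -0.68, np.float64(-0.35)], [0, -0.01, -0.26, -0.69, np.float64(-0.35)], [0, -0.01, -0.24, -0.69, np.float64(-0.35)], [0, -0.01, -0.23, -0.7, np.float64(-0.35)], [0, -0.02, -0.2, -0.7, np.float64(-0.35)], [0, -0.01, -0.18, -0.71, np.float64(-0.35)], [0, -0.01, -0.17, -0.72, np.float64(-0.35)]]
[[0, -0.01, -0.14, -0.72, np.float64(-0.35)], [0, -0.02, -0.12, -0.73, np.float64(-0.35)]]
```

Request:
play_rows([
  [[0, 0, -0.3, -0.7, -0.35], [0, -0.05, -0.3, -0.7, -0.35], [0, -0.05, -0.25, -0.7, -0.35], [0, 0, -0.25, -0.7, -0.35], [0, 0, -0.25, -0.7, -0.35], [0, 0, -0.2, -0.7, -0.35], [0, 0, -0.2, -0.7, -0.35], [0, 0, -0.15, -0.7, -0.35]],
])

```text
time_s: 6.85
tool_pos: [0.5398, -0.0667, 0.147]
eef_rot: [1.475, 1.013, -1.479]
contact_force: [0.4, 0.1, -1.2]
finger_gap: 0.0603
```

Request:
play_rows([
  [[0, 0, -0.15, -0.7, -0.35], [0, 0, -0.1, -0.7, -0.35], [0, 0, 0, 0, 0], [0, 0, 0, 0, 0], [0, 0, 0, 0, 0]],
])

```text
time_s: 7.27
tool_pos: [0.5504, -0.0132, 0.1474]
eef_rot: [1.436, 1.043, -1.441]
contact_force: [-0.6, -0.7, -1.2]
finger_gap: 0.0604
```

```bash
python3 - <<'E'
from h import *
s,T=info()
d=snap('wrist','w8'); e=snap('side','s8'); info()
u,v=proj(e,s['tool_pos']).astype(int)
cv2.imwrite('pics/s8c.png',cv2.resize(e['frame'][v-50:v+50,u-60:u+60,::-1],None,fx=6,fy=6,interpolation=cv2.INTER_CUBIC))
cv2.imwrite('pics/w8c.png',cv2.resize(d['frame'][120:340,110:410,::-1],None,fx=2.6,fy=2.6,interpolation=cv2.INTER_CUBIC))
E
```

```text
t 7.27 tcp [ 0.5504 -0.0132  0.1474] yaw(tooly) deg -18.12 gap 0.0604 F [-0.6 -0.7 -1.2] q [-0.49  0.2   0.52  1.85 -0.11  1.12 -0.25] xaxis [-0.002 -0.001 -1.   ]
t 7.37 tcp [ 0.5507 -0.0142  0.1479] yaw(tooly) deg -18.25 gap 0.0605 F [ 0.7 -0.2 -1.4] q [-0.48  0.2   0.52  1.85 -0.11  1.12 -0.25] xaxis [-0.001 -0.001 -1.   ]
```

View pics/w8c.png

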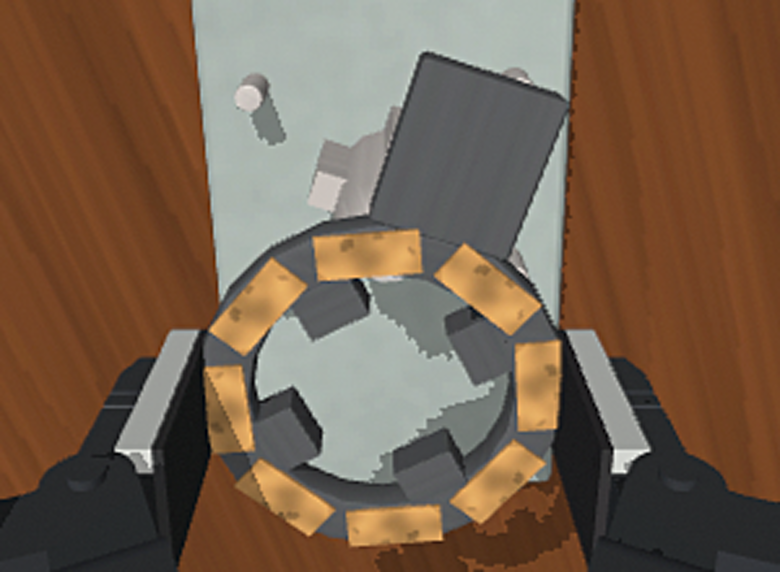

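View pics/s8c.png

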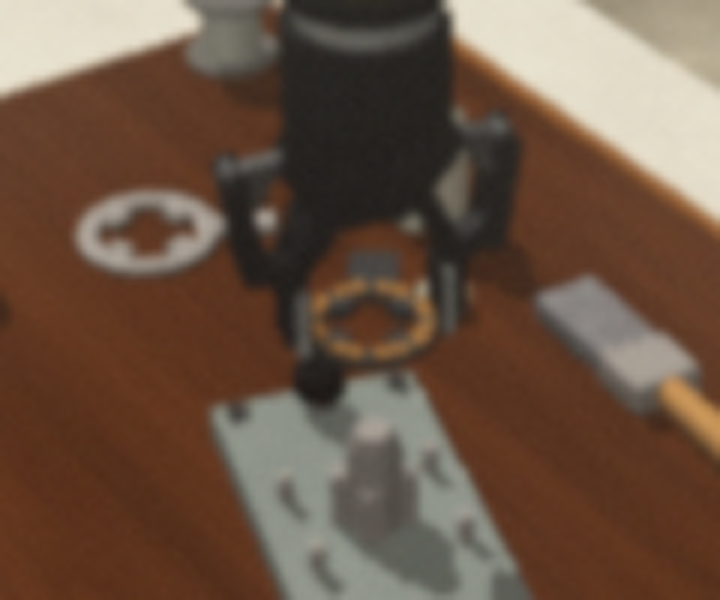

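```bash
cat > cork.py <<'E'
from h import *
import sys
def cork(f,z,box,show=True):
    d=load(f); im=d['frame']; hsv=cv2.cvtColor(im,cv2.COLOR_RGB2HSV)
    m=(hsv[:,:,0]>=15)&(hsv[:,:,0]<=24)&(hsv[:,:,1]>100)&(hsv[:,:,2]>70)
    w=np.zeros_like(m); w[box[1]:box[3],box[0]:box[2]]=1; m=(m&w).astype(np.uint8)
    m=cv2.morphologyEx(m,cv2.MORPH_OPEN,np.ones((2,2)))
    n,l,st,ce=cv2.connectedComponentsWithStats(m)
    P=[]
    for i in range(1,n):
        if st[i,4]>80:
            # centroid of min-area rect
            ys,xs=np.nonzero(l==i); r=cv2.minAreaRect(np.float32(np.c_[xs,ys])); P.append(onz(d,*r[0],z)[:2]); print(st[i],np.round(r[0],1))
    P=np.array(P); A=np.c_[2*P,np.ones(len(P))]; x=np.linalg.lstsq(A,(P**2).sum(1),rcond=None)[0]
    print('n',len(P),'centre',x[:2],'rad',np.sqrt(x[2]+x[:2]@x[:2]),'mean',P.mean(0)); return x[:2],P
E
python3 - <<'E'
from cork import *
s,T=info()
tcp=np.array([.5506,-.0137,.1477])
z=tcp[2]-.0072
c,P=cork('w8',z,(180,200,335,335))
print(np.degrees(np.arctan2(*(P-c).T[::-1])))
d=load('w8')
print('offset in tool mm',T.T@(np.r_[c,z]-tcp)*1000)
q=lambda u,v: onz(d,110+u/2.6,120+v/2.6,z)[:2]
t=(q(426,53)+q(566,100))/2-c; print('tab',np.degrees(np.arctan2(t[1],t[0])),np.linalg.norm(t))
a=q(370,213)-q(426,53); b=q(508,258)-q(566,100); print([np.degrees(np.arctan2(-k[1],-k[0])) for k in (a,b)])
E
```

```text
t 7.37 tcp [ 0.5507 -0.0142  0.1479] yaw(tooly) deg -18.25 gap 0.0605 F [ 0.7 -0.2 -1.4] q [-0.48  0.2   0.52  1.85 -0.11  1.12 -0.25] xaxis [-0.001 -0.001 -1.   ]
[232 209  41  20 689] [252.2 218.5]
[278 215  41  35 664] [298.2 232.2]
[192 220  37  37 646] [209.9 238.9]
[309 252  18  35 574] [317.5 269. ]
[189 261  20  34 543] [198.5 278. ]
[285 290  36  32 530] [302.3 305.8]
[202 298  38  29 527] [220.4 311.6]
[244 315  37  16 499] [262.2 322.6]
n 8 centre [ 0.550666   -0.01278002] rad 0.02682280816139014 mean [ 0.55067146 -0.01273328]
[  76.850885     31.86974416  121.71307025  -12.82857861  166.74444832
  -57.88515326 -148.2556815  -103.43541861]
offset in tool mm [ 7.19914521 -0.21786244 -0.90308864]
tab 55.24937256704983 0.0587654801340135
[np.float64(53.63248027252557), np.float64(55.87411377695177)]
```

The disc sits at (0.5507,-0.0128) with its tab at 54.4°, matching the spline direction. I'll lower it in steps.

Request:
play_rows([
  [[0, 0.5, 0.02, -0.02, 0], [0, 0.5, 0, 0, 0], [0, 0.3, 0, 0, 0], [0, 0.2, 0, 0, 0], [0, 0, 0, 0, 0], [0, 0, 0, 0, 0]],
])

```text
time_s: 7.87
tool_pos: [0.5523, -0.0125, 0.0886]
eef_rot: [1.438, 1.042, -1.439]
contact_force: [0.6, 0.1, -1.6]
finger_gap: 0.0603
```

```bash
python3 - <<'E'
from h import *
s,T=info()
d=snap('wrist','w9')
cv2.imwrite('pics/w9c.png',cv2.resize(d['frame'][120:340,110:410,::-1],None,fx=2.6,fy=2.6,interpolation=cv2.INTER_CUBIC))
E
```

```text
t 7.87 tcp [ 0.5523 -0.0125  0.0886] yaw(tooly) deg -18.16 gap 0.0603 F [ 0.6  0.1 -1.6] q [-0.47  0.28  0.5   1.9  -0.16  1.01 -0.21] xaxis [-0. -0. -1.]
```

View pics/w9c.png

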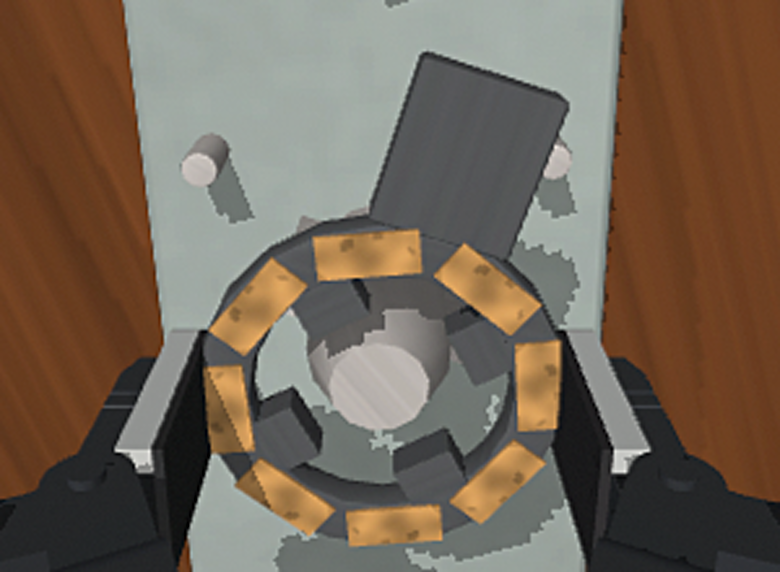

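```bash
python3 - <<'E'
from cork import *
s,T=info(); z=s['tool_pos'][2]-.0072
c,P=cork('w9',z,(180,200,335,335))
d=load('w9'); h=onz(d,110+380/2.6,120+387/2.6,.076)[:2]
print('nose',h,'need',h-c,'in tool units',T.T@np.r_[h-c,0]/.04)
a=np.degrees(np.arctan2(*(P-c).T[::-1])); print('tab', np.mean((a-54-22.5+22.5)%45)-22.5+54)
pins=[onz(d,110+u/2.6,120+v/2.6,.036)[:2] for u,v in [(198,169),(556,161)]]; print(pins)
E
```

```text
t 7.92 tcp [ 0.5529 -0.0124  0.0892] yaw(tooly) deg -18.14 gap 0.0609 F [ 0.4 -0.9 -0.6] q [-0.47  0.28  0.5   1.9  -0.16  1.01 -0.21] xaxis [ 0.001 -0.    -1.   ]
[232 209  41  20 689] [252.1 218.5]
[278 215  41  35 661] [298. 232.]
[191 221  38  37 650] [209.7 239. ]
[309 252  18  35 574] [317.5 269. ]
[189 261  20  34 543] [198.6 277.9]
[284 290  37  32 524] [301.7 305.7]
[202 298  38  29 517] [220.5 311.5]
[244 315  37  16 501] [262.2 322.6]
n 8 centre [ 0.55268913 -0.01189344] rad 0.02671252613158402 mean [ 0.5526505  -0.01187267]
nose [ 0.55162015 -0.01300727] need [-0.00106897 -0.00111383] in tool units [-2.77241644e-05 -1.67259029e-02  3.47824246e-02]
tab 54.312232316958855
[array([0.52361898, 0.0252832 ]), array([0.5960378 , 0.00345394])]
```

Request:
play_rows([
  [[0, 0.1, -0.02, 0.03, 0], [0, 0.2, 0, 0, 0], [0, 0.2, 0, 0, 0], [0, 0, 0, 0, 0], [0, 0, 0, 0, 0]],
])

```text
time_s: 8.33
tool_pos: [0.5506, -0.013, 0.0677]
eef_rot: [1.437, 1.043, -1.44]
contact_force: [0.2, -0.4, -1.0]
finger_gap: 0.0604
```

Request:
play_rows([
  [[0, 0.1, 0, 0, 0], [0, 0.1, 0, 0, 0], [0, 0.1, 0, 0, 0], [0, 0, 0, 0, 0], [0, 0, 0, 0, 0]],
])

```text
time_s: 8.75
tool_pos: [0.5509, -0.0129, 0.0561]
eef_rot: [1.438, 1.043, -1.439]
contact_force: [0.3, -0.0, -0.5]
finger_gap: 0.0602
```

The disc is past the shoulder with no contact force, so the teeth are engaged. I'll lower it a bit further and then release.

Request:
play_rows([
  [[0, 0.1, 0, 0, 0], [0, 0.1, 0, 0, 0], [0, 0.1, 0, 0, 0], [0, 0, 0, 0, 0], [0, 0, 0, 0, 0]],
])

```text
time_s: 9.17
tool_pos: [0.5508, -0.0129, 0.0441]
eef_rot: [1.437, 1.043, -1.439]
contact_force: [-0.1, -1.2, -1.1]
finger_gap: 0.0603
```

Request:
play_rows([
  [[0.5, 0, 0, 0, 0], [1, 0, 0, 0, 0], [1, 0, 0, 0, 0], [1, 0, 0, 0, 0], [1, 0, 0, 0, 0], [1, 0, 0, 0, 0]],
])

```text
time_s: 9.67
tool_pos: [0.5514, -0.0127, 0.0447]
eef_rot: [1.438, 1.043, -1.438]
contact_force: [-0.4, -0.7, -0.5]
finger_gap: 0.0852
```

```bash
python3 - <<'E'
from h import *
s,T=info()
d=snap('wrist','w10')
cv2.imwrite('pics/w10c.png',cv2.resize(d['frame'][120:384,110:410,::-1],None,fx=2.2,fy=2.2,interpolation=cv2.INTER_CUBIC))
E
```

```text
t 9.67 tcp [ 0.5514 -0.0127  0.0447] yaw(tooly) deg -18.1 gap 0.0852 F [-0.4 -0.7 -0.5] q [-0.45  0.34  0.49  1.93 -0.2   0.92 -0.18] xaxis [ 0.  0. -1.]
```

View pics/w10c.png

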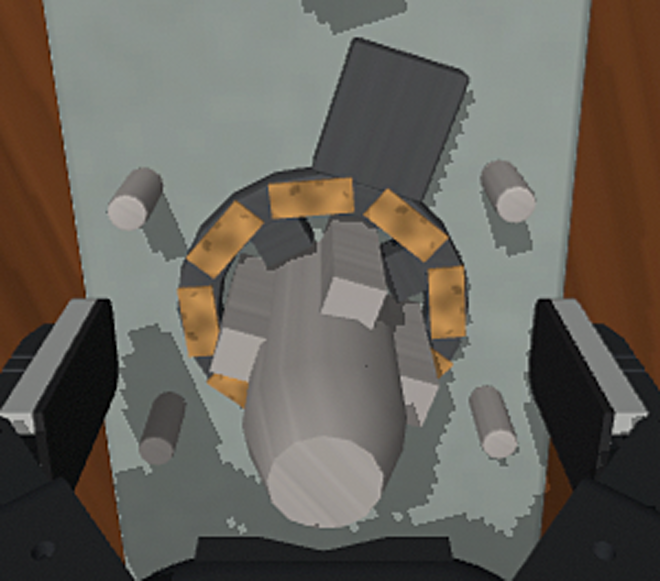

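The disc has dropped with its tab between the knob-end pins. I'll lift off and check its height.

Request:
play_rows([
  [[1, -0.4, 0, 0, 0], [1, -0.8, 0, 0, 0], [1, -0.9, 0, 0, 0], [1, -0.9, 0, 0, 0], [1, -0.9, 0, 0, 0], [1, -0.8, 0, 0, 0], [1, 0, 0, -0.6, 0], [1, 0, 0, 0, 0]],
])

```text
time_s: 10.38
tool_pos: [0.5608, 0.0143, 0.2352]
eef_rot: [1.441, 1.045, -1.429]
contact_force: [-0.3, 2.1, -0.7]
finger_gap: 0.0856
```

```bash
python3 - <<'E'
from cork import *
s,T=info()
d=snap('wrist','w11'); e=snap('side','s11')
u,v=proj(d,[.5515,-.0123,.03]).astype(int); print(u,v)
cv2.imwrite('pics/w11c.png',cv2.resize(d['frame'][v-75:v+75,u-100:u+100,::-1],None,fx=4,fy=4,interpolation=cv2.INTER_CUBIC))
try:
  for z in (.027,.037): print(cork('w11',z,(u-45,v-45,u+45,v+45))[0])
except Exception as x: print(x)
E
```

```text
t 10.38 tcp [0.5608 0.0143 0.2352] yaw(tooly) deg -17.87 gap 0.0856 F [-0.3  2.1 -0.7] q [-0.53  0.14  0.51  1.72 -0.08  1.29 -0.32] xaxis [ 0.006  0.004 -1.   ]
255 190
[246 162  17   8 119] [254.  165.5]
[265 165  17  14 118] [273.  171.8]
[229 167  15  16 117] [236.3 174.8]
[278 181   8  16 117] [281.5 188.5]
[227 185   8  16 113] [230.5 192.5]
[233 203  13  13  89] [239.8 208.5]
n 6 centre [ 0.55197625 -0.01342842] rad 0.026799196746078773 mean [ 0.55065436 -0.00540104]
[ 0.55197625 -0.01342842]
[246 162  17   8 119] [254.  165.5]
[265 165  17  14 118] [273.  171.8]
[229 167  15  16 117] [236.3 174.8]
[278 181   8  16 117] [281.5 188.5]
[227 185   8  16 113] [230.5 192.5]
[233 203  13  13  89] [239.8 208.5]
n 6 centre [ 0.55299507 -0.01015867] rad 0.025985839613014115 mean [ 0.5517133  -0.00237493]
[ 0.55299507 -0.01015867]
```

View pics/w11c.png

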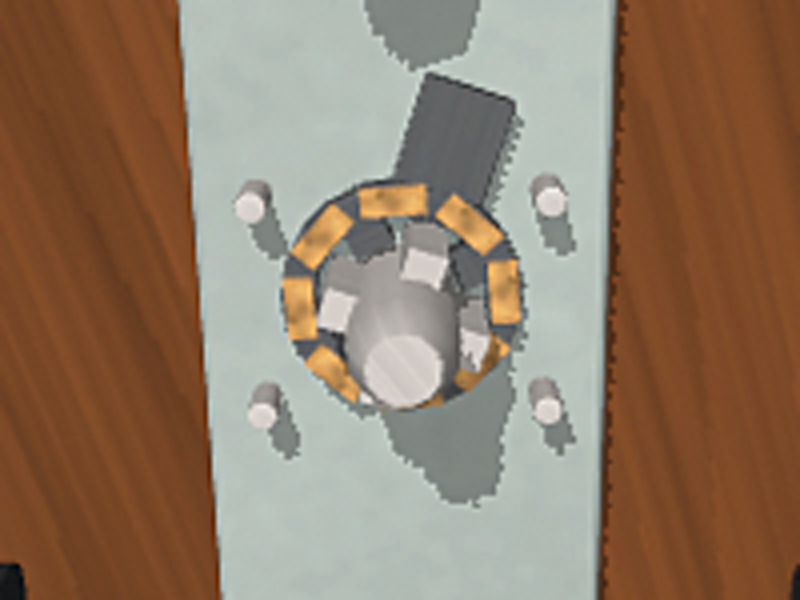

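The disc is home: the cork pads fit best at z = 0.027, centred on the hub, with the tab between the knob-end pins at (252,205) and (550,197) in the crop. Now for the separator.

```bash
python3 - <<'E'
from h import *
rows([.4715,.3199,.2],0,12,dyw=54)
E
```

```text
t 10.48 tcp [0.5585 0.0111 0.2324] yaw(tooly) deg -17.97 gap 0.0852 F [-0.5  0.4 -1.7] q [-0.53  0.14  0.51  1.73 -0.07  1.29 -0.32] xaxis [-0.  0. -1.]
dyaw 54
[[1, 0.07, -0.37, -0.56, np.float64(-0.98)], [1, 0.07, -0.33, -0.58, np.float64(-0.98)], [1, 0.06, -0.28, -0.61, np.float64(-0.98)], [1, 0.07, -0.23, -0.62, np.float64(-0.98)], [1, 0.07, -0.18, -0.65, np.float64(-0.98)], [1, 0.07, -0.13, -0.65, np.float64(-0.98)], [1, 0.06, -0.08, -0.67, np.float64(-0.98)], [1, 0.07, -0.03, -0.66, np.float64(-0.98)]]
[[1, 0.07, 0.03, -0.67, np.float64(-0.98)], [1, 0.07, 0.08, -0.66, np.float64(-0.98)], [1, 0.06, 0.13, -0.66, np.float64(-0.98)], [1, 0.07, 0.18, -0.64, np.float64(-0.98)]]
```

Request:
play_rows([
  [[1, 0.07, -0.35, -0.55, -1], [1, 0.07, -0.35, -0.6, -1], [1, 0.07, -0.3, -0.6, -1], [1, 0.07, -0.25, -0.6, -1], [1, 0.07, -0.2, -0.65, -1], [1, 0.07, -0.15, -0.65, -1], [1, 0.07, -0.1, -0.65, -1], [1, 0.07, -0.05, -0.65, -1]],
])

```text
time_s: 11.15
tool_pos: [0.4943, 0.2131, 0.2089]
eef_rot: [0.963, 1.347, -0.967]
contact_force: [-0.6, -0.7, -0.1]
finger_gap: 0.0854
```

Request:
play_rows([
  [[1, 0.07, 0, -0.65, -1], [1, 0.07, 0.1, -0.65, -1], [1, 0.07, 0.15, -0.65, -1], [1, 0.07, 0.2, -0.65, -1], [1, 0, 0, 0, -1], [1, 0, 0, 0, -1], [1, 0, 0, 0, -1], [1, 0, 0, 0, -1]],
])

```text
time_s: 11.82
tool_pos: [0.4662, 0.3142, 0.1975]
eef_rot: [0.47, 1.52, -0.475]
contact_force: [0.4, -0.6, -0.2]
finger_gap: 0.0855
```

Request:
play_rows([
  [[1, 0, 0, 0, -1], [1, 0, 0, 0, -1], [1, 0, 0, 0, -1], [1, 0, 0, 0, -1], [1, 0, 0, 0, -1], [1, 0, 0, 0, -1], [1, 0, 0, 0, -1], [1, 0, 0, 0, -1]],
])

```text
time_s: 12.48
tool_pos: [0.4663, 0.3139, 0.1976]
eef_rot: [-0.03, 1.572, 0.027]
contact_force: [0.2, 0.5, -1.1]
finger_gap: 0.0855
```

Request:
play_rows([
  [[1, 0, 0, 0, -1], [1, 0, 0, 0, -1], [1, 0, 0, 0, -1], [1, 0, 0, 0, -1], [1, 0, 0, 0, -1], [1, 0, 0, 0, -1], [1, 0, 0, 0, -1], [1, 0, 0, 0, -1]],
])

```text
time_s: 13.15
tool_pos: [0.4663, 0.314, 0.1976]
eef_rot: [-0.53, 1.508, 0.528]
contact_force: [0.2, 0.6, -0.7]
finger_gap: 0.0856
```

```bash
python3 - <<'E'
from h import *
plan([.4715,.3199,.095],163.3,allow180=False)
E
```

```text
t 13.15 tcp [0.4663 0.314  0.1976] yaw(tooly) deg 128.74 gap 0.0856 F [ 0.2  0.6 -0.7] q [-0.71  0.17  0.08  1.75 -0.01  1.22  1.62] xaxis [-0.002 -0.002 -1.   ]
turn deg world 34.56 => units -7.54 ; shift in axes after turn, units [ 2.56 -0.08  0.19] ; shift in present axes [2.56 0.04 0.2 ]
```

Request:
play_rows([
  [[1, 0.3, 0, 0, -0.95], [1, 0.3, 0, 0, -0.95], [1, 0.3, 0, 0, -0.95], [1, 0.3, 0, 0, -0.95], [1, 0.3, 0, 0, -0.95], [1, 0.3, 0, 0, -0.95], [1, 0.3, 0, 0, -0.95], [1, 0.3, -0.08, 0.18, -0.9]],
])

```text
time_s: 13.82
tool_pos: [0.4711, 0.3185, 0.101]
eef_rot: [-0.993, 1.337, 0.992]
contact_force: [-0.4, -1.0, 0.8]
finger_gap: 0.0856
```

Request:
play_rows([
  [[1, 0, 0, 0, 0], [1, 0, 0, 0, 0], [1, 0, 0, 0, 0]],
])

```text
time_s: 14.07
tool_pos: [0.4721, 0.3203, 0.1029]
eef_rot: [-0.989, 1.335, 0.988]
contact_force: [-0.0, -0.4, -0.8]
finger_gap: 0.0855
```

```bash
python3 - <<'E'
from h import *
s,T=info()
d=snap('wrist','w12'); u,v=proj(d,[.4715,.3199,.03]); print(u,v)
plan([.4715,.3199,.036],163.3,allow180=False)
f=d['frame']; hsv=cv2.cvtColor(f,cv2.COLOR_RGB2HSV)
m=(hsv[:,:,1]<60)&(hsv[:,:,2]>110); w=np.zeros_like(m); w[100:290,170:345]=1; m&=w
n,l,st,_=cv2.connectedComponentsWithStats(m.astype(np.uint8)); i=1+st[1:,4].argmax(); m=l==i
print(st[i]); print(fitplate(d,m,.030,[.4716,.3194]))
E
```

```text
t 14.07 tcp [0.4721 0.3203 0.1029] yaw(tooly) deg 163.05 gap 0.0855 F [-0.  -0.4 -0.8] q [-0.66  0.27  0.01  1.82 -0.    1.04  2.21] xaxis [-0.    -0.001 -1.   ]
256.7591378999109 214.34896459045913
t 14.12 tcp [0.4723 0.3206 0.1034] yaw(tooly) deg 163.07 gap 0.0849 F [ 0.1 -0.1  0.2] q [-0.66  0.27  0.01  1.82 -0.    1.04  2.21] xaxis [ 0.  0. -1.]
turn deg world 0.23 => units -0.05 ; shift in axes after turn, units [ 1.68  0.01 -0.02] ; shift in present axes [ 1.68  0.01 -0.02]
[ 207  164  100  125 5045]
(array([0.47135983, 0.3188731 ]), np.float64(0.03151466574933184), np.float64(54.51704979436586), np.int64(428), np.float64(0.05791010063513496))
```

View pics/w12.png

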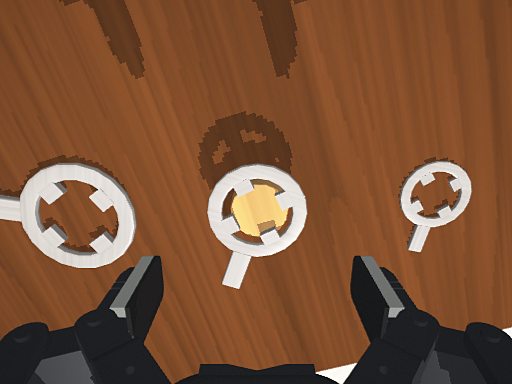

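The separator is at (257,210) between the fingers with its tab at (235,285). It's well centred, and the large and small rings are clear of the fingers. I'll grasp it.

Request:
play_rows([
  [[1, 0.7, 0.01, 0, -0.05], [1, 0.7, 0, 0.02, 0], [1, 0.33, 0, 0, 0], [1, 0, 0, 0, 0], [0, 0, 0, 0, 0], [0, 0, 0, 0, 0], [0, 0, 0, 0, 0], [0, 0, 0, 0, 0]],
])

```text
time_s: 14.78
tool_pos: [0.4735, 0.3229, 0.0362]
eef_rot: [-0.992, 1.328, 0.992]
contact_force: [0.5, -0.0, 5.1]
finger_gap: 0.0602
```

Request:
play_rows([
  [[0, 0, 0, 0, 0], [0, 0, 0, 0, 0]],
])

```text
time_s: 14.95
tool_pos: [0.4735, 0.3229, 0.0362]
eef_rot: [-0.992, 1.328, 0.992]
contact_force: [0.6, -0.2, 7.2]
finger_gap: 0.0601
```

```bash
python3 - <<'E'
from h import *
s,T=info()
d=snap('wrist','w13')
E
```

```text
t 14.95 tcp [0.4735 0.3229 0.0362] yaw(tooly) deg 163.39 gap 0.0601 F [ 0.6 -0.2  7.2] q [-0.65  0.36  0.01  1.87 -0.01  0.91  2.21] xaxis [ 0.004  0.003 -1.   ]
```

Request:
play_rows([
  [[0, -0.3, 0, 0, 0], [0, -0.6, 0, 0, 0], [0, -0.9, 0, 0, 0], [0, -0.9, 0, 0, 0], [0, -0.4, 0, 0, 0], [0, 0, 0, 0, 0], [0, 0, 0, 0, 0], [0, 0, 0, 0, 0]],
])

```text
time_s: 15.67
tool_pos: [0.4712, 0.3214, 0.1572]
eef_rot: [-0.993, 1.334, 0.993]
contact_force: [0.2, 0.3, -1.9]
finger_gap: 0.0599
```

```bash
python3 - <<'E'
from h import *
s,T=info()
d=snap('wrist','w14')
E
```

```text
t 15.67 tcp [0.4712 0.3214 0.1572] yaw(tooly) deg 163.41 gap 0.0599 F [ 0.2  0.3 -1.9] q [-0.66  0.22  0.01  1.77 -0.    1.15  2.21] xaxis [-0.001 -0.001 -1.   ]
```

View pics/w14.png

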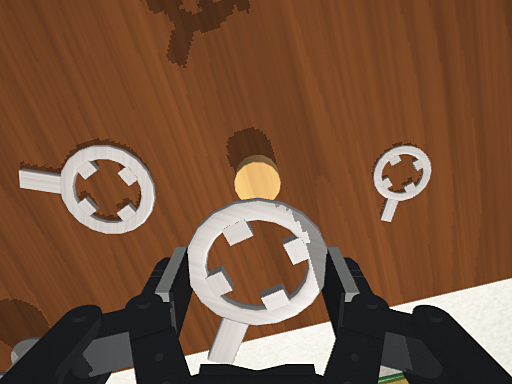

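The separator is held level at (257,262), with its tab going to (228,355). I'll carry it to the hub with a half turn.

```bash
python3 - <<'E'
from h import *
rows([.5515,-.0125,.16],0,12,g=0,dyw=-55)
E
```

```text
t 15.72 tcp [0.471  0.3212 0.1565] yaw(tooly) deg 163.41 gap 0.0608 F [-0.2 -0.8 -1. ] q [-0.66  0.22  0.01  1.77 -0.    1.15  2.21] xaxis [-0.002 -0.002 -1.   ]
dyaw -55
[[0, -0.01, -0.36, -0.62, np.float64(1.0)], [0, -0.0, -0.41, -0.59, np.float64(1.0)], [0, -0.01, -0.45, -0.55, np.float64(1.0)], [0, -0.01, -0.5, -0.51, np.float64(1.0)], [0, -0.0, -0.53, -0.48, np.float64(1.0)], [0, -0.01, -0.57, -0.43, np.float64(1.0)], [0, -0.01, -0.61, -0.38, np.float64(1.0)], [0, -0.0, -0.63, -0.33, np.float64(1.0)]]
[[0, -0.01, -0.66, -0.29, np.float64(1.0)], [0, -0.01, -0.68, -0.22, np.float64(1.0)], [0, -0.0, -0.69, -0.18, np.float64(1.0)], [0, -0.01, -0.7, -0.11, np.float64(1.0)]]
```

Request:
play_rows([
  [[0, -0.02, -0.35, -0.6, 1], [0, -0.02, -0.4, -0.6, 1], [0, -0.02, -0.45, -0.55, 1], [0, 0, -0.5, -0.5, 1], [0, 0, -0.55, -0.5, 1], [0, 0, -0.55, -0.45, 1], [0, 0, -0.6, -0.4, 1], [0, 0, -0.65, -0.35, 1]],
])

```text
time_s: 16.38
tool_pos: [0.5223, 0.0964, 0.1585]
eef_rot: [-0.499, 1.516, 0.5]
contact_force: [0.7, 1.2, -0.4]
finger_gap: 0.0602
```

Request:
play_rows([
  [[0, 0, -0.65, -0.3, 1], [0, 0, -0.7, -0.2, 1], [0, 0, -0.7, -0.2, 1], [0, 0, -0.7, -0.1, 1], [0, 0, 0, 0, 1], [0, 0, 0, 0, 1], [0, 0, 0, 0, 1], [0, 0, 0, 0, 1]],
])

```text
time_s: 17.05
tool_pos: [0.5495, -0.0143, 0.1583]
eef_rot: [0.002, 1.574, -0.003]
contact_force: [0.1, -0.2, -0.4]
finger_gap: 0.0601
```

Request:
play_rows([
  [[0, 0, 0, 0, 1], [0, 0, 0, 0, 1], [0, 0, 0, 0, 1], [0, 0, 0, 0, 1], [0, 0, 0, 0, 1], [0, 0, 0, 0, 1], [0, 0, 0, 0, 1], [0, 0, 0, 0, 1]],
])

```text
time_s: 17.72
tool_pos: [0.5494, -0.014, 0.1584]
eef_rot: [0.502, 1.515, -0.505]
contact_force: [0.1, 0.4, -1.0]
finger_gap: 0.0602
```

Request:
play_rows([
  [[0, 0, 0, 0, 1], [0, 0, 0, 0, 1], [0, 0, 0, 0, 1], [0, 0, 0, 0, 1], [0, 0, 0, 0, 1], [0, 0, 0, 0, 1], [0, 0, 0, 0, 1], [0, 0, 0, 0, 1]],
])

```text
time_s: 18.38
tool_pos: [0.5494, -0.014, 0.1584]
eef_rot: [0.993, 1.334, -0.997]
contact_force: [0.8, 0.2, -0.6]
finger_gap: 0.0601
```

Request:
play_rows([
  [[0, 0, 0, 0, 1], [0, 0, 0, 0, 1], [0, 0, 0, 0, 1], [0, 0, 0, 0, 1], [0, 0, 0, 0, 1], [0, 0, 0, 0, 1], [0, 0, 0, 0, 1], [0, 0, 0, 0, 0.3]],
])

```text
time_s: 19.05
tool_pos: [0.5495, -0.014, 0.1586]
eef_rot: [1.421, 1.056, -1.426]
contact_force: [0.5, 0.6, 0.1]
finger_gap: 0.0599
```

```bash
python3 - <<'E'
from h import *
plan([.5515,-.0125,.10],-16.7,allow180=False)
E
```

```text
t 19.05 tcp [ 0.5495 -0.014   0.1586] yaw(tooly) deg -16.88 gap 0.0599 F [0.5 0.6 0.1] q [-0.52  0.19  0.55  1.84 -0.11  1.15 -0.22] xaxis [-0.003 -0.001 -1.   ]
turn deg world 0.18 => units -0.04 ; shift in axes after turn, units [ 1.46  0.04 -0.05] ; shift in present axes [ 1.46  0.04 -0.05]
```

Lower to just above the nose and look.

Request:
play_rows([
  [[0, 0.5, 0.04, -0.05, 0], [0, 0.5, 0, 0, 0], [0, 0.4, 0, 0, 0], [0, 0.2, 0, 0, 0], [0, 0, 0, 0, 0], [0, 0, 0, 0, 0], [0, 0, 0, 0, 0]],
])

```text
time_s: 19.63
tool_pos: [0.5533, -0.0127, 0.0969]
eef_rot: [1.422, 1.056, -1.42]
contact_force: [-0.4, -0.7, -1.5]
finger_gap: 0.0598
```

```bash
python3 - <<'E'
from h import *
s,T=info()
d=snap('wrist','w15')
cv2.imwrite('pics/w15c.png',cv2.resize(d['frame'][164:384,110:410,::-1],None,fx=2.6,fy=2.6,interpolation=cv2.INTER_CUBIC))
E
```

```text
t 19.63 tcp [ 0.5533 -0.0127  0.0969] yaw(tooly) deg -16.72 gap 0.0598 F [-0.4 -0.7 -1.5] q [-0.5   0.27  0.54  1.89 -0.16  1.02 -0.18] xaxis [ 0.001  0.    -1.   ]
```

View pics/w15c.png

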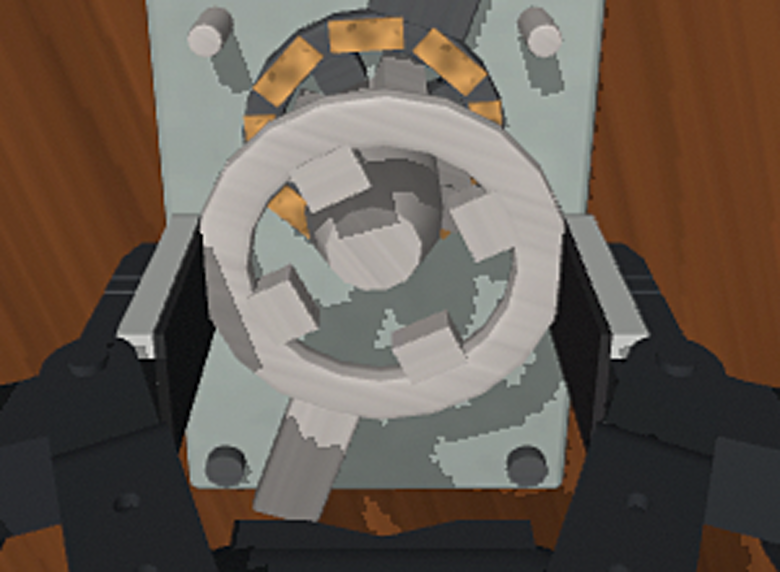

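```bash
python3 - <<'E'
from h import *
s,T=info(); d=load('w15'); z=.0969-.0062
q=lambda u,v,z: onz(d,110+(u+.5)/2.6-.5,164+(v+.5)/2.6-.5,z)[:2]
P=np.array([q(*p,z) for p in [(203,226),(262,128),(318,102),(385,93),(450,102),(505,130),(562,222),(548,318),(420,416)]])
x=np.linalg.lstsq(np.c_[2*P,np.ones(len(P))],(P**2).sum(1),rcond=None)[0]; c=x[:2]; rad=np.sqrt(x[2]+c@c); print(c,rad,(np.linalg.norm(P-c,axis=1)-rad).round(4))
h=q(375,256,.076); print('nose',h,'need mm',(h-c)*1000,'units',T.T@np.r_[h-c,0]/.04)
t=(q(254,510,z)+q(318,521,z))/2-c; print('tab',np.degrees(np.arctan2(t[1],t[0])),np.linalg.norm(t))
a=q(254,510,z)-q(291,400,z); b=q(318,521,z)-q(357,418,z); print([np.degrees(np.arctan2(k[1],k[0])) for k in (a,b)])
tc=[q(*p,z)-c for p in [(337,180),(486,225),(428,353),(284,304)]]
print([(np.degrees(np.arctan2(k[1],k[0])),np.linalg.norm(k)) for k in tc])
E
```

```text
t 19.68 tcp [ 0.5535 -0.0126  0.0972] yaw(tooly) deg -16.72 gap 0.0601 F [ 0.1  0.2 -0.6] q [-0.5   0.27  0.54  1.89 -0.16  1.02 -0.18] xaxis [ 0.002  0.    -1.   ]
[ 0.5544034 -0.0078215] 0.03133011831995816 [-0.0007  0.0003  0.     -0.0001  0.0002  0.0004 -0.0003 -0.0007  0.0007]
nose [ 0.55116368 -0.01428016] need mm [-3.23972088 -6.45865886] units [-0.00018778 -0.03110389  0.17794326]
tab -125.11104611289421 0.05740359868127999
[np.float64(-123.90100439953551), np.float64(-124.27746829863163)]
[(np.float64(97.79965824474951), np.float64(0.017627295353200657)), (np.float64(7.366103821526561), np.float64(0.018975983221297815)), (np.float64(-81.98331487099227), np.float64(0.019455609841048094)), (np.float64(-172.42636395056206), np.float64(0.018444655270831722))]
```

Request:
play_rows([
  [[0, 0, -0.03, 0.17, 0], [0, 0, 0, 0, 0], [0, 0, 0, 0, 0], [0, 0.15, 0, 0, 0], [0, 0, 0, 0, 0], [0, 0, 0, 0, 0]],
])

```text
time_s: 20.18
tool_pos: [0.5492, -0.0186, 0.0896]
eef_rot: [1.42, 1.057, -1.422]
contact_force: [-0.3, -0.1, -0.6]
finger_gap: 0.0602
```

```bash
python3 - <<'E'
from h import *
s,T=info()
d=snap('wrist','w16')
cv2.imwrite('pics/w16c.png',cv2.resize(d['frame'][164:384,110:410,::-1],None,fx=2.6,fy=2.6,interpolation=cv2.INTER_CUBIC))
E
```

```text
t 20.18 tcp [ 0.5492 -0.0186  0.0896] yaw(tooly) deg -16.72 gap 0.0602 F [-0.3 -0.1 -0.6] q [-0.49  0.27  0.54  1.9  -0.17  1.01 -0.17] xaxis [-0.001 -0.    -1.   ]
```

View pics/w16c.png

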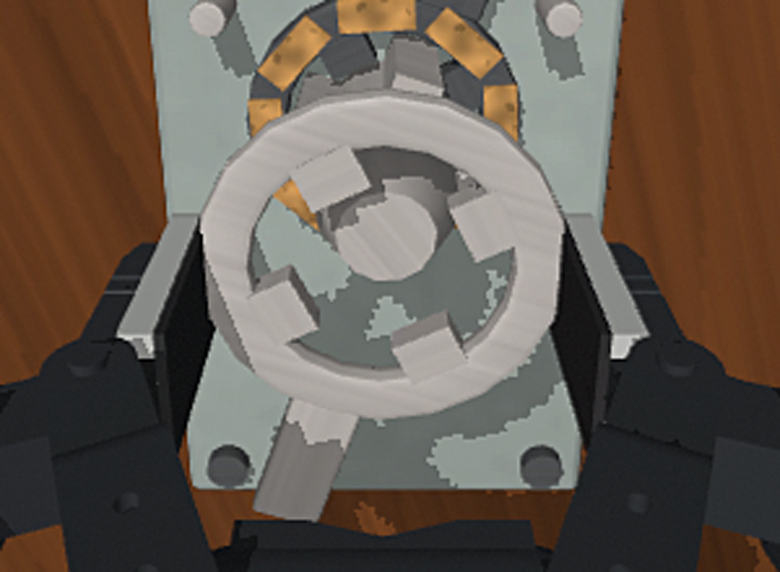

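```bash
python3 - <<'E'
from h import *
s,T=info(); 
for name,tz,nz in [('w15',.0969,(375,256)),('w16',.0896,(385,236))]:
  d=load(name); z=tz-.0062
  q=lambda u,v,z: onz(d,110+(u+.5)/2.6-.5,164+(v+.5)/2.6-.5,z)[:2]
  for dz in (0,-.004,.004):
    P=np.array([q(*p,z+dz) for p in [(203,226),(262,128),(318,102),(385,93),(450,102),(505,130),(562,222),(548,318),(420,416)]])
    x=np.linalg.lstsq(np.c_[2*P,np.ones(len(P))],(P**2).sum(1),rcond=None)[0]; c=x[:2]; rad=np.sqrt(x[2]+c@c)
    h=q(*nz,.076); print(name,dz,c,rad,'nose',h,'units',T.T@np.r_[h-c,0]/.04)
d=load('w14'); print(np.linalg.norm(d['origin']-[.4712,.3214,.1572]), [np.round(load(n)['origin'],4) for n in('w15','w16')])
E
```

```text
t 20.23 tcp [ 0.5494 -0.0186  0.0898] yaw(tooly) deg -16.72 gap 0.0601 F [-0.5  0.1 -1.8] q [-0.49  0.27  0.54  1.9  -0.17  1.01 -0.17] xaxis [-0.001 -0.    -1.   ]
w15 0 [ 0.5544034 -0.0078215] 0.03133011831995816 nose [ 0.55116368 -0.01428016] units [ 4.43888913e-05 -3.11203153e-02  1.77940482e-01]
w15 -0.004 [ 0.55369263 -0.01021747] 0.03231644856337966 nose [ 0.55116368 -0.01428016] units [ 3.45119319e-05 -3.13333838e-02  1.15461565e-01]
w15 0.004 [ 0.55511417 -0.00542553] 0.030343788076523198 nose [ 0.55116368 -0.01428016] units [ 5.42658507e-05 -3.09072469e-02  2.40419398e-01]
w16 0 [ 0.55026085 -0.01371802] 0.031332780286828975 nose [ 0.55119873 -0.01256691] units [-1.27488121e-05  1.41775348e-02 -3.43062072e-02]
w16 -0.004 [ 0.54954104 -0.01611498] 0.03231950104607341 nose [ 0.55119873 -0.01256691] units [-2.27471570e-05  1.41736487e-02 -9.68738769e-02]
w16 0.004 [ 0.55098065 -0.01132105] 0.030346059527587326 nose [ 0.55119873 -0.01256691] units [-2.75046728e-06  1.41814209e-02  2.82614624e-02]
0.14744868358273275 [array([0.577 , 0.0683, 0.2178]), array([0.5731, 0.0624, 0.2104])]
```

Request:
play_rows([
  [[0, 0, 0.02, -0.06, 0], [0, 0, 0, 0, 0], [0, 0.15, 0, 0, 0], [0, 0.1, 0, 0, 0], [0, 0, 0, 0, 0], [0, 0, 0, 0, 0]],
])

```text
time_s: 20.73
tool_pos: [0.5506, -0.0167, 0.0795]
eef_rot: [1.42, 1.057, -1.422]
contact_force: [-0.9, -0.2, -0.6]
finger_gap: 0.0601
```

```bash
python3 - <<'E'
from h import *
s,T=info()
d=snap('wrist','w17')
cv2.imwrite('pics/w17c.png',cv2.resize(d['frame'][164:384,110:410,::-1],None,fx=2.6,fy=2.6,interpolation=cv2.INTER_CUBIC))
E
```

```text
t 20.73 tcp [ 0.5506 -0.0167  0.0795] yaw(tooly) deg -16.73 gap 0.0601 F [-0.9 -0.2 -0.6] q [-0.49  0.29  0.54  1.91 -0.18  0.99 -0.16] xaxis [-0.001 -0.    -1.   ]
```

View pics/w17c.png

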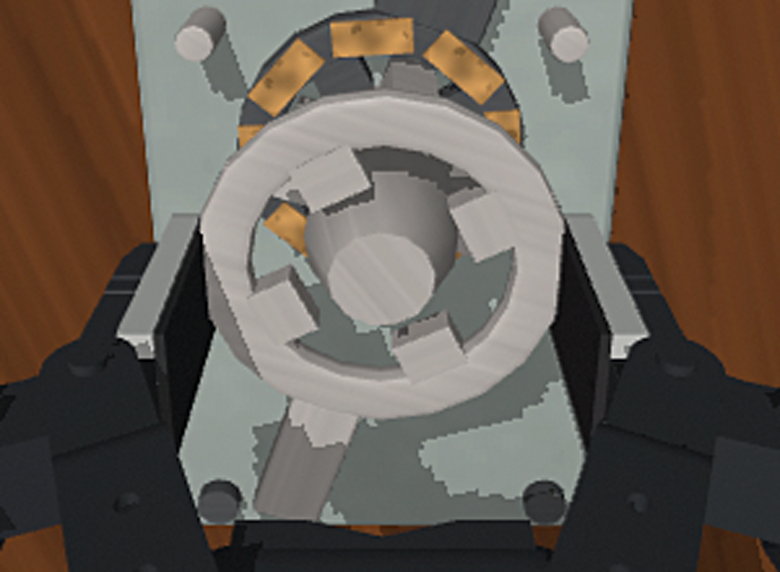

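```bash
python3 - <<'E'
from h import *
s,T=info(); d=load('w17')
q=lambda u,v,z: onz(d,110+(u+.5)/2.6-.5,164+(v+.5)/2.6-.5,z)[:2]
h=q(381,280,.076)
for dz in (0,-.0027):
    z=.0795-.0062+dz
    P=np.array([q(*p,z) for p in [(203,226),(262,128),(318,102),(385,93),(450,102),(505,130),(562,222),(548,318),(420,416)]])
    x=np.linalg.lstsq(np.c_[2*P,np.ones(len(P))],(P**2).sum(1),rcond=None)[0]; c=x[:2]
    print(c,'nose',h,'units',T.T@np.r_[h-c,0]/.04)
    tc=np.array([q(*p,z) for p in [(337,180),(486,225),(428,353),(284,304)]]); print('teeth mean',tc.mean(0))
E
```

```text
t 20.78 tcp [ 0.5508 -0.0167  0.0798] yaw(tooly) deg -16.74 gap 0.0602 F [ 0.1 -0.2 -0.4] q [-0.49  0.29  0.54  1.91 -0.18  0.99 -0.16] xaxis [-0.001 -0.    -1.   ]
[ 0.55165737 -0.01189491] nose [ 0.55122633 -0.01289288] units [ 9.20783292e-06 -3.13516963e-03  2.69955760e-02]
teeth mean [ 0.55186944 -0.01235049]
[ 0.55117047 -0.01351361] nose [ 0.55122633 -0.01289288] units [-2.88155535e-06 -3.13147732e-03 -1.52631718e-02]
teeth mean [ 0.55138704 -0.01397888]
```

Centred within about 1 mm. Lowering on.

Request:
play_rows([
  [[0, 0.1, 0, 0, 0], [0, 0.1, 0, 0, 0], [0, 0.1, 0, 0, 0], [0, 0, 0, 0, 0], [0, 0, 0, 0, 0]],
])

```text
time_s: 21.2
tool_pos: [0.5507, -0.0166, 0.0677]
eef_rot: [1.42, 1.057, -1.422]
contact_force: [-0.7, -0.6, -0.8]
finger_gap: 0.06
```

Request:
play_rows([
  [[0, 0.1, 0, 0, 0], [0, 0.1, 0, 0, 0], [0, 0, 0, 0, 0], [0, 0, 0, 0, 0]],
])

```text
time_s: 21.53
tool_pos: [0.5509, -0.0166, 0.0598]
eef_rot: [1.421, 1.057, -1.421]
contact_force: [0.6, 0.0, -1.0]
finger_gap: 0.0603
```

```bash
python3 - <<'E'
from h import *
s,T=info()
d=snap('wrist','w18')
cv2.imwrite('pics/w18c.png',cv2.resize(d['frame'][164:384,110:410,::-1],None,fx=2.6,fy=2.6,interpolation=cv2.INTER_CUBIC))
E
```

```text
t 21.53 tcp [ 0.5509 -0.0166  0.0598] yaw(tooly) deg -16.73 gap 0.0603 F [ 0.6  0.  -1. ] q [-0.48  0.32  0.53  1.92 -0.2   0.95 -0.15] xaxis [-0. -0. -1.]
```

View pics/w18c.png

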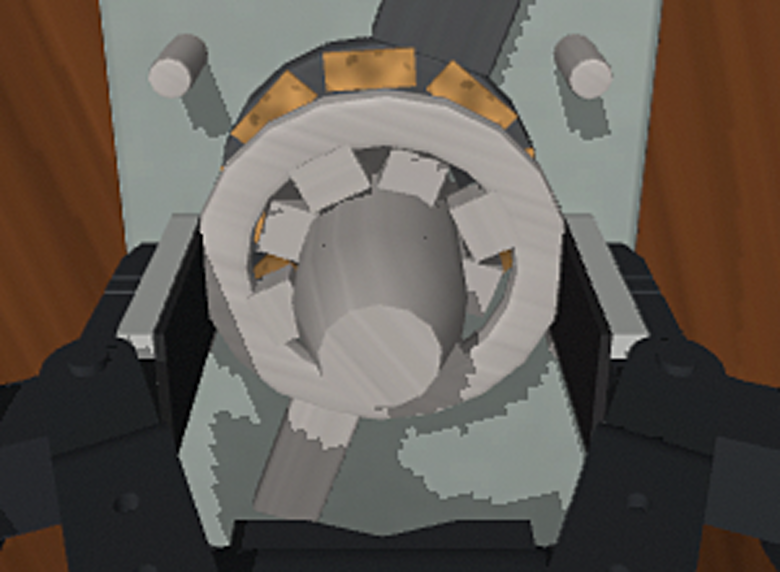

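The separator's teeth sit cleanly between the splines, with the spline top at (410,175) and teeth at (330,178) and (485,222) in the crop. I'll lower it more and release.

Request:
play_rows([
  [[0, 0.1, 0, 0, 0], [0, 0.1, 0, 0, 0], [0, 0.1, 0, 0, 0], [0, 0.05, 0, 0, 0], [0, 0, 0, 0, 0], [0, 0, 0, 0, 0]],
])

```text
time_s: 22.08
tool_pos: [0.551, -0.0167, 0.0459]
eef_rot: [1.421, 1.057, -1.421]
contact_force: [0.5, 1.3, -1.4]
finger_gap: 0.0603
```

Request:
play_rows([
  [[0.5, 0, 0, 0, 0], [1, 0, 0, 0, 0], [1, 0, 0, 0, 0], [1, 0, 0, 0, 0], [1, 0, 0, 0, 0], [1, 0, 0, 0, 0]],
])

```text
time_s: 22.58
tool_pos: [0.5512, -0.0166, 0.0463]
eef_rot: [1.421, 1.057, -1.421]
contact_force: [-0.8, 0.2, 0.5]
finger_gap: 0.0853
```

```bash
python3 - <<'E'
from h import *
s,T=info()
d=snap('wrist','w19')
E
```

```text
t 22.58 tcp [ 0.5512 -0.0166  0.0463] yaw(tooly) deg -16.73 gap 0.0853 F [-0.8  0.2  0.5] q [-0.47  0.34  0.52  1.93 -0.21  0.93 -0.14] xaxis [ 0.  0. -1.]
```

View pics/w19.png

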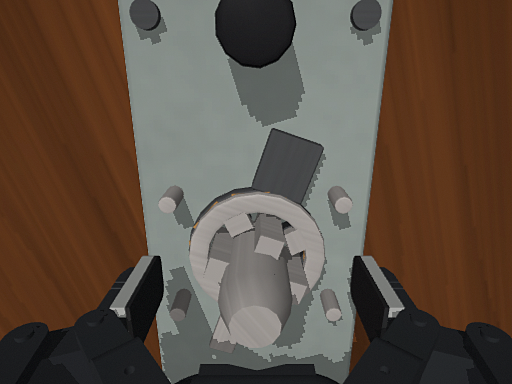

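The separator dropped over the disc at (257,250). I'll lift off and check from above and from the side.

Request:
play_rows([
  [[1, -0.4, 0, 0, 0], [1, -0.8, 0, 0, 0], [1, -0.9, 0, 0, 0], [1, -0.9, 0, 0, 0], [1, -0.9, 0, 0, 0], [1, -0.8, 0, -0.3, 0], [1, 0, 0, -0.3, 0], [1, 0, 0, 0, 0]],
])

```text
time_s: 23.3
tool_pos: [0.5597, 0.0094, 0.2363]
eef_rot: [1.423, 1.058, -1.413]
contact_force: [0.1, 0.3, -0.8]
finger_gap: 0.0852
```

Request:
play_rows([
  [[1, 0, 0, 0, 0], [1, 0, 0, 0, 0], [1, 0, 0, 0, 0]],
])

```text
time_s: 23.55
tool_pos: [0.5569, 0.0054, 0.2325]
eef_rot: [1.419, 1.057, -1.424]
contact_force: [-0.1, -0.2, 0.1]
finger_gap: 0.0852
```

```bash
python3 - <<'E'
from cork import *
s,T=info()
d=snap('wrist','w20'); e=snap('side','s20'); t=snap('top','t20')
u,v=proj(d,[.5515,-.0123,.03]).astype(int); print(u,v)
cv2.imwrite('pics/w20c.png',cv2.resize(d['frame'][v-75:v+75,u-100:u+100,::-1],None,fx=4,fy=4,interpolation=cv2.INTER_CUBIC))
u2,v2=proj(e,[.5515,-.0123,.03]).astype(int)
cv2.imwrite('pics/s20c.png',cv2.resize(e['frame'][v2-40:v2+40,u2-50:u2+50,::-1],None,fx=7,fy=7,interpolation=cv2.INTER_CUBIC))
E
```

```text
t 23.55 tcp [0.5569 0.0054 0.2325] yaw(tooly) deg -16.79 gap 0.0852 F [-0.1 -0.2  0.1] q [-0.56  0.14  0.55  1.73 -0.08  1.29 -0.28] xaxis [-0.003 -0.001 -1.   ]
257 180
```

View pics/w20c.png

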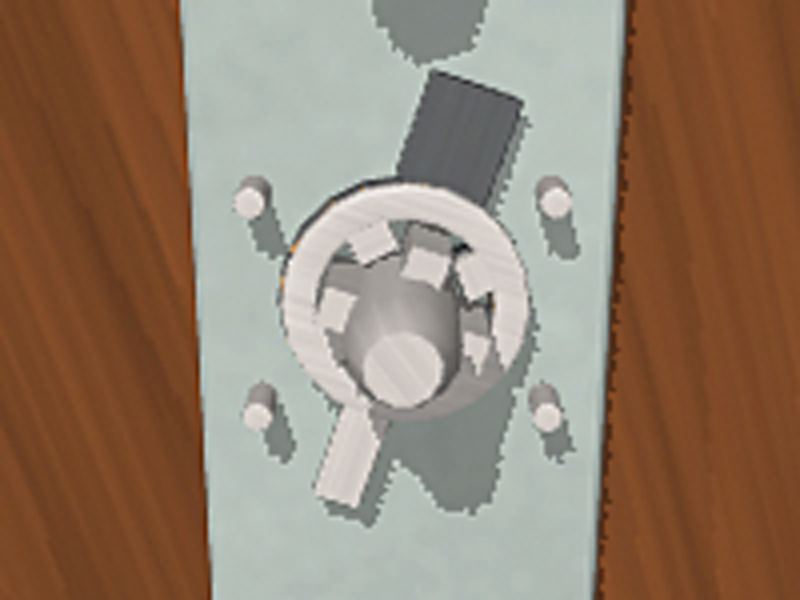

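View pics/s20c.png

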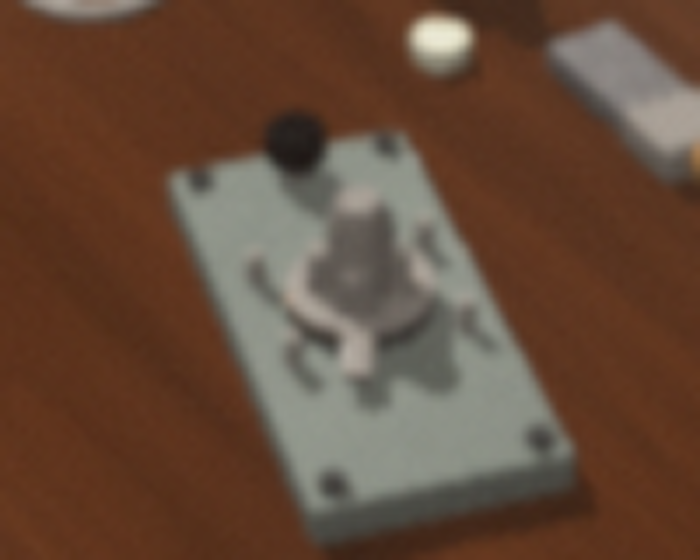

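```bash
python3 - <<'E'
from h import *
d=load('w20'); u0,v0=157,105
q=lambda u,v,z: onz(d,u0+(u+.5)/4-.5,v0+(v+.5)/4-.5,z)[:2]
for z in (.029,.032,.036,.042):
    P=np.array([q(*p,z) for p in [(281,300),(295,250),(325,210),(365,188),(410,182),(460,192),(498,218),(522,258),(530,300)]])
    x=np.linalg.lstsq(np.c_[2*P,np.ones(len(P))],(P**2).sum(1),rcond=None)[0]; c=x[:2]
    t=(q(315,490,z)+q(357,509,z))/2-c
    print(z,c.round(4),np.sqrt(x[2]+c@c).round(4),'tab',np.degrees(np.arctan2(t[1],t[0])).round(1),np.linalg.norm(t).round(4), (np.linalg.norm(P-c,axis=1)*1000).round(1))
    dt=(q(437,71,z)+q(523,101,z))/2
pins=np.mean([q(*p,.036) for p in [(250,201),(554,201),(258,414),(547,416)]],axis=0); print('hub from pins',pins,'nose',q(404,371,.076))
dt=(q(437,73,.027)+q(522,101,.027))/2-pins; print('disc tab',np.degrees(np.arctan2(dt[1],dt[0])),np.linalg.norm(dt))
# bystanders top view shift
a=load('top0')['frame'].astype(int); b=load('t20')['frame'].astype(int)
for n,(x0,y0,x1,y1) in dict(bottle=(165,100,200,135),cap=(203,127,223,145),brush=(220,100,305,135),tray=(315,95,370,140)).items(): print(n,abs(a-b)[y0:y1,x0:x1].mean().round(2))
E
```

```text
0.029 [ 0.5525 -0.0124] 0.0318 tab -125.5 0.0587 [32.1 31.5 31.8 31.8 31.6 32.  32.1 31.6 31.7]
0.032 [ 0.5528 -0.0115] 0.0315 tab -125.5 0.0581 [31.8 31.2 31.5 31.5 31.3 31.7 31.8 31.3 31.4]
0.036 [ 0.5531 -0.0103] 0.0311 tab -125.5 0.0574 [31.4 30.8 31.1 31.1 30.9 31.3 31.4 31.  31. ]
0.042 [ 0.5537 -0.0085] 0.0305 tab -125.5 0.0563 [30.8 30.2 30.5 30.5 30.3 30.7 30.8 30.4 30.4]
hub from pins [ 0.55158942 -0.01194198] nose [ 0.55165119 -0.01311588]
disc tab 54.1770469524346 0.057668690068664555
bottle 0.91
cap 0.88
brush 0.94
tray 0.84
```

```bash
python3 - <<'E'
from h import *
e=load('t20')['frame']; cv2.imwrite('pics/t20c.png',cv2.resize(e[90:230,90:390,::-1],None,fx=2.6,fy=2.6,interpolation=cv2.INTER_CUBIC))
E
```

```text
(no output)
```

View pics/t20c.png

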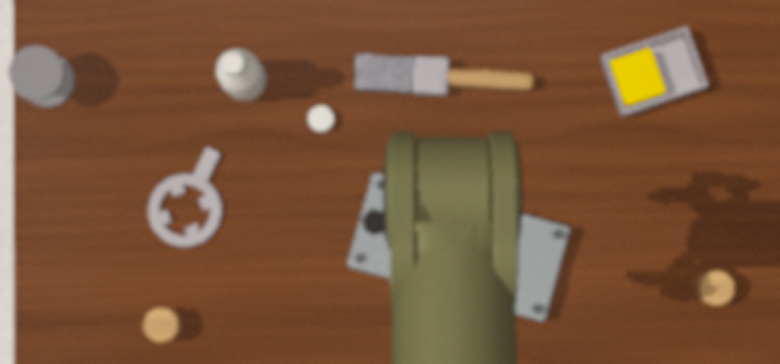

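```bash
python3 - <<'E'
from h import *
d=load('w19'); v=d['frame'][175:355,180:335,::-1]; cv2.imwrite('pics/w19c.png',cv2.resize(v,None,fx=3.3,fy=3.3,interpolation=cv2.INTER_CUBIC))
E
```

```text
(no output)
```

View pics/w19c.png

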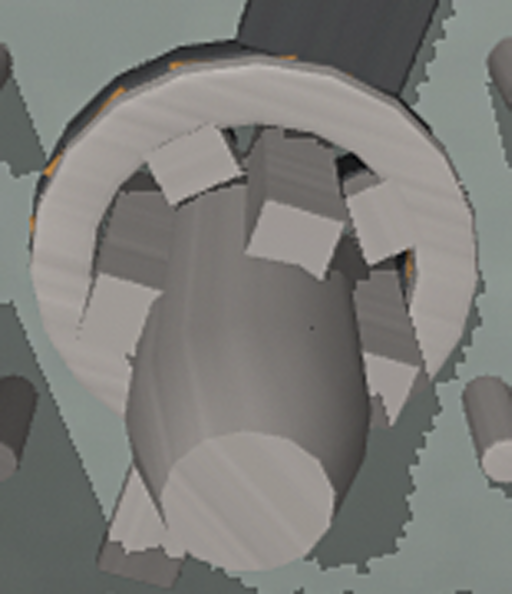

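```bash
python3 - <<'E'
from h import *
d=load('w19')
q=lambda u,v,z: onz(d,180+(u+.5)/3.3-.5,175+(v+.5)/3.3-.5,z)[:2]
for z in (.030,.032,.034,.036,.040):
    P=np.array([q(*p,z) for p in [(33,262),(50,190),(95,118),(150,78),(215,57),(300,60),(375,92),(430,140),(466,205),(476,270),(465,320)]])
    x=np.linalg.lstsq(np.c_[2*P,np.ones(len(P))],(P**2).sum(1),rcond=None)[0]; c=x[:2]; r=np.sqrt(x[2]+c@c)
    print(z,c.round(4),r.round(4),((np.linalg.norm(P-c,axis=1)-r)*1000).round(1))
pins=[q(*p,.036) for p in [(498,458)]]; print(pins, 'nose',q(248,502,.076))
E
```

```text
0.03 [ 0.5522 -0.0123] 0.0313 [ 0.1 -0.6 -0.   0.4  0.5  0.2 -0.3 -0.5 -0.4  0.2  0.4]
0.032 [ 0.5525 -0.0112] 0.0309 [ 0.1 -0.6 -0.   0.4  0.5  0.2 -0.3 -0.5 -0.4  0.2  0.4]
0.034 [ 0.5529 -0.0101] 0.0304 [ 0.1 -0.6 -0.   0.3  0.5  0.2 -0.3 -0.5 -0.4  0.2  0.4]
0.036 [ 0.5532 -0.009 ] 0.03 [ 0.1 -0.6 -0.   0.3  0.5  0.2 -0.3 -0.5 -0.4  0.2  0.4]
0.04 [ 0.5539 -0.0067] 0.0291 [ 0.1 -0.6 -0.   0.3  0.5  0.2 -0.3 -0.5 -0.3  0.2  0.4]
[array([ 0.57800249, -0.04958697])] nose [ 0.55129749 -0.01281715]
```

The close view puts the ring's top face at or below 0.032, with a level circular outline. So the separator is down on the disc. Handing in.

```bash
python3 - <<'E'
from h import *
info(); print(finish_job())
E
```

```text
t 23.7 tcp [0.5574 0.0057 0.2332] yaw(tooly) deg -16.79 gap 0.0855 F [-0.2 -0.6 -0.2] q [-0.56  0.14  0.55  1.73 -0.08  1.29 -0.28] xaxis [-0.002 -0.001 -1.   ]
the job is handed in; nothing more can be done
None
```

Both plates are on the hub, and I handed the job in at 23.7 s; no verdict is reported. I lined each plate's tab up with the spline direction I measured (about 54.4° world), lowered it over the nose until its teeth were between the splines, and let go.

What the last checks showed:
- **Disc:** its tab points at 54.2° world, between the knob-end pins. With the top face taken at its home height of 27 mm, the disc centre came out within about 1.5 mm of the hub axis.
- **Separator:** its tab points at −125.5°, between the plain-end pins. Its centre was about 1–1.5 mm from the hub axis, and the outline looked level.
- **Bystanders:** the top view showed no shift of the bottle, cap, brush or tray. The gripper was open and clear above the hub.

**Weaker points:** The separator's height is judged only from how big the ring looks, which puts its top face at or slightly below the expected 32 mm. I did not press on it to confirm. The two views of its centre also differed by a fraction of a millimetre, which is within the camera calibration.

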